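Close the split incubation blocks and set the tally to in-use

ROBOT

A 6-joint arm with a two-finger parallel gripper is mounted at the origin on a cart in front of the work surface, level with it; the furniture and walls round the work are solid. World frame = base frame: x ahead of the robot, y to its left, z up, the work surface at z = 0. Lengths are in m, angles in degrees, forces in N, time in s.
With the tool pointing down it reaches from about 0.3 to 0.75 m from the base axis. Payload 8.5 kg.
Tool frame: the origin (TCP) lies midway between the tips of the shut fingers; the grasp point (between the pads) lies env.tcp_to_grasp behind it (env.tcp_to_grasp is the distance from the TCP to the grasp point, in m); z points along the fingers, y is the line along which they close (so a half turn about z gives the same grasp; the last joint's range is limited). The gripper opens to 85 mm and grips with 20 to 120 N. Pads are 22 mm wide; open, the fingers measure 114 mm over their backs; the gripper's body (76 mm by 85 mm) begins 54 mm behind the grasp point. The pads swing forward as they close: fully open they stand 13 mm farther back than shut.
Start: joints at [-82.638, 21.807, 74.336, -0, 83.858, -12.336], TCP at [0.185, -0.518, 0.231] pointing down, gripper open.
Joint ranges: [-178.18, 178.18], [-50.72, 133.34], [12.68, 142.11], [-81.47, 261.47], [9.98, 163.14], [-165.26, 165.26]. Speed limits (degrees/s): [136.94, 136.94, 180, 180, 180, 180].

INTERFACE

Orientations are given as a 3x3 rotation matrix whose columns are the frame's x, y, z axes.
In Python, from rig import observe, optics, job, env gives the robot as it stands. The module is installed in compiled form; this text tells all that it offers.
- The arm moves only by the shell command python3 -m jog 'ROWS' [FORCE]. ROWS is JSON, a list of rows, each a list of 7 numbers: the turn, a rotation vector about the tool's x, y, z in rad, then the shift along the tool's x, y, z in m, then the opening in per cent of the stroke, from 0 (shut) to 100 (fully open). A call has 1 to 10 rows; each row shifts and turns the commanded pose from where the row before left it, along the tool's axes as they then stand; what a row does not reach is not made up. A row lasts 1/8 s, in which the tool goes at most 62.5 mm and 10.7 degrees, less where a joint would pass 70% of its speed; a pose out of reach is approached as far as the arm can. A call is refused whole if a number of a shift passes 0.0625 or a number of a turn 0.188, either way. A call with a gripper value outside its range is refused whole. The fingers move at their own pace and stop on an object; FORCE is the grip in N (left out, the last holds). Time passes only in rows, so rows that do not move let the fingers close. It gives the time, the measured TCP pose, the force, the opening and the grip force at its end, in the units of the state.
- observe(): the state, without advancing time (a new reading comes with each control period).
- optics.get_image(name): name is "side" or "top"; returns a dict with "pixels" (480x640x3 uint8, red, green, blue), "mtx" (3x3 intrinsics, pixels), "dist_coeffs" ([k1, k2, p1, p2, k3] as OpenCV has them; the pictures are not rectified), "rvec" (rotation vector, rad) and "tvec" (3), from world to camera coordinates, as OpenCV has them. Camera axes: x right, y down, z forward; pixel columns grow to the right and rows downward; lengths in m; the calibration is good to about 2 mm. A picture is of the moment at which its call begins. There is no depth.
- job.close_job(): hands the job in; it is judged then, once.
The state is a dict: "time_s": time; "q": joint angles; "qvel": joint speeds; "joint_efforts": joint torques, N m; "position": TCP position; "tool_rot": TCP orientation; "ft_force": force on the tool from outside, world axes, zero at the start; "wrist_torque": the same for the moment, N m; "grip_width": finger opening in m; "gripper_force": force on a finger pad.
Only numpy, scipy, OpenCV 4.12 (cv2) and the standard library are available. Lean on these libraries where they do the work, as an engineer would, in place of code of your own. Each camera call takes 0.05 s, during which the arm holds its last target. There are 200 camera calls.

TASK

Lay each test cassette on the worktop flat in the bed of a lower block half, one to a bed, and close all three blocks, loaded or empty, each with its own original upper half, the one whose end notches match the block's tongues, pressed home flat. When all three are closed, move the keyhole tally from the left screw of the status board to the right screw, slid right down so that the screw sits in the narrow slot. Leave the cups, tape roll and marker where they are.

Things in the scene. Friction and masses are not known exactly. Their poses are not given: they have to be found in the camera images.
- lower_1: Fixed aluminium lower block half, 100 (x) x 60 x 19 mm; origin centre of underside, z up. Bed in its top for one cassette: 75 (x) x 26, floor at z = 12; between x = -22 and 22 the long walls are cut away to the floor right out to the sides, for fingers. On each end a dark steel tongue, 10 wide (y), |x| = 40 to 49, round top at z = 32: mid (y = 0) at the -x end, y = +14 at the +x end.
- upper_1: Loose upper half of lower_1: aluminium slab 96 (x) x 52 x 14 mm, 0.2 kg, black grip rib on top 44 (x) x 14 (y), z = 14 to 40. Origin centre of underside. A notch 14 wide, 10 deep in each end: mid (y = 0) at the -x end, y = +14 at the +x end. Goes home only on lower_1, x axes the same way, 2 mm clear of the tongues; home, its origin is at (0, 0, 19) of lower_1.
- lower_2: Fixed aluminium lower block half, 100 (x) x 60 x 19 mm; origin centre of underside, z up. Bed in its top for one cassette: 75 (x) x 26, floor at z = 12; between x = -22 and 22 the long walls are cut away to the floor right out to the sides, for fingers. On each end a dark steel tongue, 10 wide (y), |x| = 40 to 49, round top at z = 32: mid (y = 0) at the -x end, y = -14 at the +x end.
- upper_2: Loose upper half of lower_2: aluminium slab 96 (x) x 52 x 14 mm, 0.2 kg, black grip rib on top 44 (x) x 14 (y), z = 14 to 40. Origin centre of underside. A notch 14 wide, 10 deep in each end: mid (y = 0) at the -x end, y = -14 at the +x end. Goes home only on lower_2, x axes the same way, 2 mm clear of the tongues; home, its origin is at (0, 0, 19) of lower_2.
- lower_3: Fixed aluminium lower block half, 100 (x) x 60 x 19 mm; origin centre of underside, z up. Bed in its top for one cassette: 75 (x) x 26, floor at z = 12; between x = -22 and 22 the long walls are cut away to the floor right out to the sides, for fingers. On each end a dark steel tongue, 10 wide (y), |x| = 40 to 49, round top at z = 32: y = +14 at both ends.
- upper_3: Loose upper half of lower_3: aluminium slab 96 (x) x 52 x 14 mm, 0.2 kg, black grip rib on top 44 (x) x 14 (y), z = 14 to 40. Origin centre of underside. A notch 14 wide, 10 deep in each end: y = +14 at both ends. Goes home only on lower_3, x axes the same way, 2 mm clear of the tongues; home, its origin is at (0, 0, 19) of lower_3.
- cassette_1: Flat white test cassette, 70 (x) x 21 (y) x 5 mm, 12 g; origin centre of underside, z up. Two or three are present (an absent one has no pose), all alike; any bed will do, either way round. In a bed its origin is 12 mm above the block's underside.
- cassette_2: Flat white test cassette, 70 (x) x 21 (y) x 5 mm, 12 g; origin centre of underside, z up. Two or three are present (an absent one has no pose), all alike; any bed will do, either way round. In a bed its origin is 12 mm above the block's underside.
- cassette_3: Flat white test cassette, 70 (x) x 21 (y) x 5 mm, 12 g; origin centre of underside, z up. Two or three are present (an absent one has no pose), all alike; any bed will do, either way round. In a bed its origin is 12 mm above the block's underside.
- status_board: Fixed upright grey board, 200 wide (y) x 135 high x 10 mm. Origin centre of underside; -x points out of the front face (at x = -5), which faces the robot, +y is left as the robot sees it. Two screws stick out of the front at y = +55 and -55, z = 105: shank 6 dia x 10 long, then a head 15 dia x 4 thick.
- screw_left (a point): Middle of the shank of the board's left screw, at (-10, 55, 105) mm of status_board, axes as the board's. The tally is parked here at the start.
- screw_right (a point): Middle of the shank of the board's right screw, at (-10, -55, 105) mm of status_board, axes as the board's. The place for 'in use'.
- tally: White plate 70 (y) x 104 high x 6 mm, 90 g; origin middle of its bottom edge, -x out of its front, z up. Keyhole: opening 23 x 23 with cut corners, z = 22 to 45; slot 9 wide on up to z = 68. Hung, its origin is 65 below the screw's axis; raised 31.5, the screw head is mid-opening and the plate comes off or on square to the board. Grip rib on the front, 12 wide (y), x = -3 to -39, z = 84 to 104.
- cup_1: clear lidded sample cup with a greenish content, 59 dia x 45 high; origin at the centre of its underside. A bystander, to be left alone.
- cup_3: empty clear sample cup, 55 dia x 42 high; origin at the centre of its underside. A bystander, to be left alone.
- tape_roll: white roll of label tape lying flat, 67 dia x 19; origin at the centre of its underside. A bystander, to be left alone.
- marker: white felt marker with a blue cap, 125 x 15 x 13, lying along its x; origin at the centre of its underside. A bystander, to be left alone.
Not all that is in view belongs to the job. Leave any pink look-alike of the tally alone.

How it is judged (in metres and radians):
On the way, in this order (a step that is already met when the one before it is completed fails the run):
1. every cassette lies in a bed and all three blocks are closed with their own upper halves (x of upper_1 in the frame of lower_1 between -0.004 and 0.004 m and y of upper_1 in the frame of lower_1 between -0.004 and 0.004 m and z of upper_1 in the frame of lower_1 between 0.017 and 0.021 m and angle between each of upper_1, upper_2, upper_3's own z axis and vertical below 0.05 rad and angle between the x axis of upper_1 and the x axis of lower_1, either way round below 0.1 rad and linear speed of each of upper_1, upper_2, upper_3 below 0.02 m/s and x of upper_2 in the frame of lower_2 between -0.004 and 0.004 m and y of upper_2 in the frame of lower_2 between -0.004 and 0.004 m and z of upper_2 in the frame of lower_2 between 0.017 and 0.021 m and angle between the x axis of upper_2 and the x axis of lower_2, either way round below 0.1 rad and x of upper_3 in the frame of lower_3 between -0.004 and 0.004 m and y of upper_3 in the frame of lower_3 between -0.004 and 0.004 m and z of upper_3 in the frame of lower_3 between 0.017 and 0.021 m and angle between the x axis of upper_3 and the x axis of lower_3, either way round below 0.1 rad and ((x of cassette_1 in the frame of lower_1 between -0.006 and 0.006 m and y of cassette_1 in the frame of lower_1 between -0.006 and 0.006 m and z of cassette_1 in the frame of lower_1 between 0.01 and 0.0145 m and angle between cassette_1's own z axis and vertical below 0.1 rad) or (x of cassette_1 in the frame of lower_2 between -0.006 and 0.006 m and y of cassette_1 in the frame of lower_2 between -0.006 and 0.006 m and z of cassette_1 in the frame of lower_2 between 0.01 and 0.0145 m and angle between cassette_1's own z axis and vertical below 0.1 rad) or (x of cassette_1 in the frame of lower_3 between -0.006 and 0.006 m and y of cassette_1 in the frame of lower_3 between -0.006 and 0.006 m and z of cassette_1 in the frame of lower_3 between 0.01 and 0.0145 m and angle between cassette_1's own z axis and vertical below 0.1 rad)) and ((x of cassette_2 in the frame of lower_1 between -0.006 and 0.006 m and y of cassette_2 in the frame of lower_1 between -0.006 and 0.006 m and z of cassette_2 in the frame of lower_1 between 0.01 and 0.0145 m and angle between cassette_2's own z axis and vertical below 0.1 rad) or (x of cassette_2 in the frame of lower_2 between -0.006 and 0.006 m and y of cassette_2 in the frame of lower_2 between -0.006 and 0.006 m and z of cassette_2 in the frame of lower_2 between 0.01 and 0.0145 m and angle between cassette_2's own z axis and vertical below 0.1 rad) or (x of cassette_2 in the frame of lower_3 between -0.006 and 0.006 m and y of cassette_2 in the frame of lower_3 between -0.006 and 0.006 m and z of cassette_2 in the frame of lower_3 between 0.01 and 0.0145 m and angle between cassette_2's own z axis and vertical below 0.1 rad)) and ((x of cassette_3 in the frame of lower_1 between -0.006 and 0.006 m and y of cassette_3 in the frame of lower_1 between -0.006 and 0.006 m and z of cassette_3 in the frame of lower_1 between 0.01 and 0.0145 m and angle between cassette_3's own z axis and vertical below 0.1 rad) or (x of cassette_3 in the frame of lower_2 between -0.006 and 0.006 m and y of cassette_3 in the frame of lower_2 between -0.006 and 0.006 m and z of cassette_3 in the frame of lower_2 between 0.01 and 0.0145 m and angle between cassette_3's own z axis and vertical below 0.1 rad) or (x of cassette_3 in the frame of lower_3 between -0.006 and 0.006 m and y of cassette_3 in the frame of lower_3 between -0.006 and 0.006 m and z of cassette_3 in the frame of lower_3 between 0.01 and 0.0145 m and angle between cassette_3's own z axis and vertical below 0.1 rad))), for 0.2 s.
2. the tally hangs on the right screw, slid down into the slot (x of tally in the frame of screw_right between -0.01 and 0.01 m and y of tally in the frame of screw_right between -0.012 and 0.012 m and z of tally in the frame of screw_right between -0.068 and -0.06 m and angle between tally's own z axis and vertical below 0.15 rad and linear speed of tally below 0.02 m/s), for 0.2 s.
At the end, for the whole second after the job is handed in: Every cassette flat in a bed (6 mm), one to a bed; every upper half home on its own lower half (4 mm in x and y, 2 mm in height, level within 0.05 rad); the tally hanging at rest on the right screw with the shank in the slot's top 5 mm, upright within 0.15 rad (all of step 1 and all of step 2); the robot touches nothing.
It fails at once if the cup 1 is pushed more than 30 mm from its place (distance of cup_1 from where it was at the start of the episode above 0.03 m).
It fails at once if the cup 3 is pushed more than 30 mm from its place (distance of cup_3 from where it was at the start of the episode above 0.03 m).
It fails at once if the tape roll is pushed more than 30 mm from its place (distance of tape_roll from where it was at the start of the episode above 0.03 m).
It fails at once if the marker is pushed more than 30 mm from its place (distance of marker from where it was at the start of the episode above 0.03 m).
Of cassette_1, cassette_2, cassette_3 only 2 to 3 are there at a start; the rules pass over those that are not, and their reading is None.
At some moment in a run one of cassette_1, cassette_2, cassette_3, upper_1, upper_2, upper_3 may be knocked a few centimetres aside while the robot is not near it.
It also fails if it takes over 208 s, if anything falls off the work surface, if the arm or the gripper's body presses on something with over 40 N, if the wrist force passes 120 N, or if a joint passes its speed limit or range.

## Working session

There is one attempt and no reset: what is moved stays moved. The work goes in short steps, Python scripts to look and compute and a shell command to move; the robot and the scene stay as the last step left them, time stands still between calls to the robot, and variables do not carry over. Pictures are saved under pics/ and viewed, at most 14 in all, crops included, and the job is handed in when it is done.

```bash
mkdir -p pics
python3 - <<'E'
from rig import observe, optics, job, env
import cv2,numpy as np
for n in("top","side"):
    d=optics.get_image(n); cv2.imwrite(f"pics/{n}0.png",d["pixels"][:,:,::-1]); 
    R=cv2.Rodrigues(d["rvec"])[0]; print(n,d["mtx"],d["dist_coeffs"],-R.T@np.ravel(d["tvec"]),R)
print(observe(),env.tcp_to_grasp)
E
```

```text
top [[514.63342069   0.         319.85275173]
 [  0.         514.63342069 242.11958408]
 [  0.           0.           1.        ]] [0.0335271 0.        0.        0.        0.       ] [0.49391149 0.0567134  1.39115369] [[ 0.02483491 -0.99967791  0.00522516]
 [-0.9985259  -0.02505795 -0.04814692]
 [ 0.04826234 -0.00402173 -0.9988266 ]]
side [[572.18037656   0.         318.58360706]
 [  0.         572.18037656 235.00583391]
 [  0.           0.           1.        ]] [-0.00192608  0.          0.          0.          0.        ] [0.01576479 1.2092405  1.06731543] [[-0.89691799 -0.44207803  0.01025354]
 [-0.27522798  0.5399522  -0.79542516]
 [ 0.34610356 -0.7162532  -0.60596508]]
{'time_s': 0.1, 'q': array([-8.26390223e+01,  2.18378463e+01,  7.43761558e+01,  1.23609236e-03,
        8.38577339e+01, -1.23362198e+01]), 'qvel': array([ 0.00562968, -0.04543462, -0.06953152, -0.04328246, -0.0191465 ,
       -0.0118362 ]), 'joint_efforts': array([ 3.17054350e-03, -4.49220371e+01, -2.31657261e+01, -1.64987205e-04,
        3.64528489e-03, -1.38667130e-05]), 'position': array([ 0.18534515, -0.51757765,  0.23079185]), 'tool_rot': array([[ 9.41487835e-01,  3.37046937e-01, -1.39136969e-04],
       [ 3.37046842e-01, -9.41487056e-01,  1.24445918e-03],
       [ 2.88445500e-04, -1.21853886e-03, -9.99999216e-01]]), 'ft_force': array([-0.858258  , -0.74039539, -0.03823466]), 'wrist_torque': array([-0.01720496,  0.04284712, -0.0014034 ]), 'gripper_force': 0.0, 'grip_width': 0.08529335283782828} 0.0187
```

View pics/top0.png

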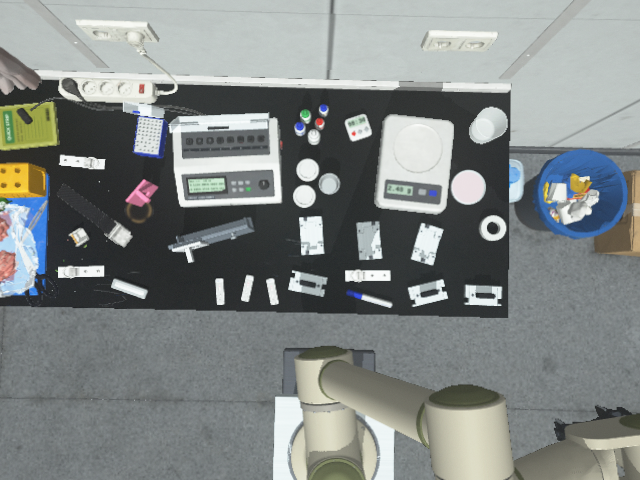

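View pics/side0.png

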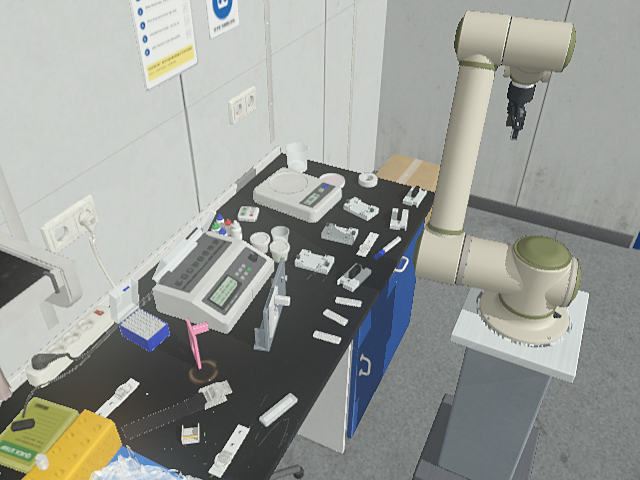

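```bash
cat > h.py <<'E'
from rig import observe, optics, job, env
import cv2,numpy as np
def cam(n):
    d=optics.get_image(n); d["R"]=cv2.Rodrigues(d["rvec"])[0]; d["C"]=-d["R"].T@np.ravel(d["tvec"]); return d
def ray(d,px):
    u=cv2.undistortPoints(np.array(px,float).reshape(-1,1,2),d["mtx"],d["dist_coeffs"]).reshape(-1,2)
    return np.c_[u,np.ones(len(u))]@d["R"]
def onz(d,px,z):
    r=ray(d,px); return (d["C"]+r*((z-d["C"][2])/r[:,2])[:,None])[:,:2]
def proj(d,P): return cv2.projectPoints(np.array(P,float).reshape(-1,1,3),d["rvec"],d["tvec"],d["mtx"],d["dist_coeffs"])[0].reshape(-1,2)
def tri(a,pa,b,pb):
    ra,rb=ray(a,[pa])[0],ray(b,[pb])[0]
    s=np.linalg.lstsq(np.c_[ra,-rb],b["C"]-a["C"],rcond=None)[0]
    A=a["C"]+s[0]*ra;B=b["C"]+s[1]*rb; return (A+B)/2,np.linalg.norm(A-B)
def crop(d,x0,y0,x1,y1,s,f): cv2.imwrite(f,cv2.resize(d["pixels"][y0:y1,x0:x1,::-1],None,fx=s,fy=s,interpolation=cv2.INTER_CUBIC))
E
python3 - <<'E'
from h import *
t=cam("top"); s=cam("side")
a=cv2.resize(t["pixels"][210:310,280:510,::-1],None,fx=3.4,fy=3.4,interpolation=cv2.INTER_CUBIC)
b=cv2.resize(t["pixels"][210:310,160:290,::-1],None,fx=2.4,fy=2.4,interpolation=cv2.INTER_CUBIC)
c=np.zeros((590,790,3),np.uint8); c[:a.shape[0],:a.shape[1]]=a[:,:790]; c[345:345+b.shape[0],:b.shape[1]]=b
e=cv2.resize(s["pixels"][250:365,230:390,::-1],None,fx=2.1,fy=2.1,interpolation=cv2.INTER_CUBIC); c[345:345+e.shape[0],320:320+e.shape[1]]=e[:245]
cv2.imwrite("pics/c1.png",c)
g=t["pixels"].astype(int); m=((g.min(2)>90)&(g.max(2)-g.min(2)<40)).astype(np.uint8)
m[:200]=0;m[310:]=0;m[:,510:]=0;m[:,200:][:, :0]=0
n,l,st,ce=cv2.connectedComponentsWithStats(m)
for i in range(1,n):
    if st[i,4]>60:
        r=cv2.minAreaRect(cv2.findContours((l==i).astype(np.uint8),0,1)[0][0]); print(np.round(r[0],1),np.round(r[1],1),round(r[2],1),st[i,4], onz(t,[r[0]],0.02).round(4))
E
```

```text
[ 23.5 246. ] [47. 92.] 0.0 1298 [[0.5304 0.8301]]
[229.5 203.5] [  7. 103.] 90.0 599 [[0.6574 0.2951]]
[303.5 203.5] [ 7. 21.] 90.0 134 [[0.6625 0.0975]]
[410. 207.] [14. 72.] 90.0 824 [[ 0.6603 -0.1876]]
[468. 202.] [ 4. 24.] 90.0 91 [[ 0.6775 -0.3421]]
[508.5 254.5] [109.   1.] 90.0 150 [[ 0.5398 -0.4508]]
[492.5 227.5] [25. 27.] 90.0 476 [[ 0.6107 -0.4079]]
[311.3 235.1] [38.6 23.3] 86.3 896 [[0.5782 0.0745]]
[211.4 241.8] [29.2 86.5] 75.2 1217 [[0.5539 0.3398]]
[118.6 234.2] [25.  18.6] 36.0 392 [[0.5678 0.585 ]]
[368.9 240.1] [38.5 23.4] 85.0 880 [[ 0.5687 -0.0794]]
[426.6 243.6] [24.  38.8] 16.2 908 [[ 0.5634 -0.2333]]
[ 78.5 236.5] [15.3 16.4] 56.3 202 [[0.559  0.6893]]
[ 81.  271.5] [13. 46.] 90.0 549 [[0.4669 0.6784]]
[367.5 275.5] [13. 45.] 90.0 525 [[ 0.4745 -0.0777]]
[307.3 283.3] [36.7 20.4] 12.1 637 [[0.4499 0.0817]]
[247.1 287.8] [ 8.8 27.1] 12.1 237 [[0.4341 0.241 ]]
[128.9 288.3] [36.6 10.4] 19.7 375 [[0.4257 0.5518]]
[219.7 291. ] [26.4  8.7] 86.4 235 [[0.424  0.3132]]
[271.9 291.1] [26.9  8.8] 78.7 237 [[0.4269 0.1751]]
[427.4 292.6] [20.4 36.9] 76.0 644 [[ 0.4332 -0.2374]]
[482.7 295. ] [37.5 20.3] 3.0 634 [[ 0.4308 -0.3836]]
[376.7 300.6] [31.9  6.2] 16.3 194 [[ 0.4086 -0.1033]]
[ 77.  307.5] [  3. 154.] 90.0 369 [[0.3725 0.684 ]]
```

View pics/c1.png

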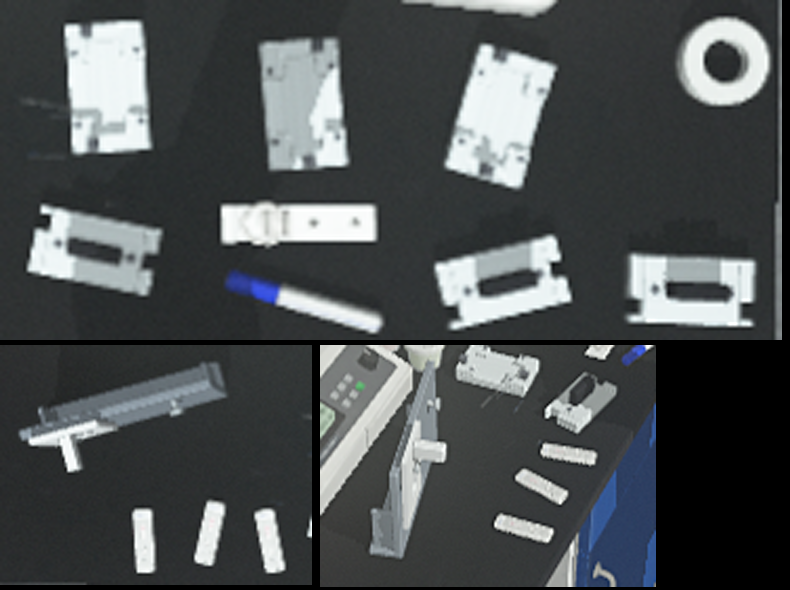

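Run:
```python
from h import *
t=cam("top"); g=t["pixels"][:,:,::-1]
rows=[]
for L in ([(311,235),(369,240),(427,243)],[(307,283),(428,292),(483,295)]):
    rows.append(np.hstack([cv2.resize(g[y-23:y+23,x-22:x+22],(260,272),interpolation=cv2.INTER_CUBIC) for x,y in L]))
cv2.imwrite("pics/c2.png",np.vstack(rows))
```

```text
(no output)
```

View pics/c2.png

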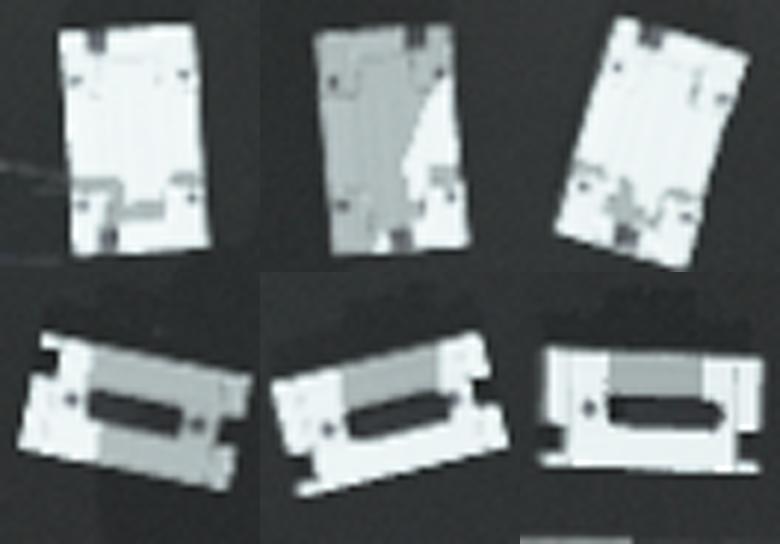

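```bash
cat >> h.py <<'E'
def box(d,c,size,half=24,S=8):
    """c: rough pixel centre; size L,W,H of box on table -> x,y,yaw(deg of long axis, mod 180)"""
    x0,y0=int(c[0])-half,int(c[1])-half
    g=cv2.cvtColor(d["pixels"],cv2.COLOR_RGB2GRAY)[y0:y0+2*half,x0:x0+2*half]
    g=cv2.resize(g,None,fx=S,fy=S,interpolation=cv2.INTER_CUBIC)
    m=(g>105).astype(np.uint8); cs=cv2.findContours(m,0,1)[0]
    k=min((k for k in cs if cv2.contourArea(k)>40*S*S),key=lambda k:np.linalg.norm(k.reshape(-1,2).mean(0)-half*S))
    q=(k.reshape(-1,2)+.5)/S-.5+[x0,y0]
    L,W,H=size; p=np.array(onz(d,q,H),np.float32)*1000
    (cx,cy),sz,_=cv2.minAreaRect(p); b=cv2.boxPoints(cv2.minAreaRect(p))
    e=max(b[1]-b[0],b[2]-b[1],key=np.linalg.norm); yaw=np.arctan2(e[1],e[0])
    # far edges of the silhouette are top edges; near ones show the side: correct by box geometry
    R=np.array([[np.cos(yaw),-np.sin(yaw)],[np.sin(yaw),np.cos(yaw)]])
    C=np.array([cx,cy])/1000; rel=R.T@(d["C"][:2]-C); h=H/(d["C"][2])
    hs=np.array([L,W])/2
    sh=np.sign(rel)*np.maximum(0,(np.abs(rel)-hs))*h/2   # side face widens the near edge
    return C-R@sh, np.degrees(yaw)%180, np.sort(sz)[::-1]
E
python3 - <<'E'
from h import *
t=cam("top")
for n,c,s in [("l3",(311,235),(.1,.06,.019)),("l2",(369,240),(.1,.06,.019)),("l1",(427,243),(.1,.06,.019)),
 ("u2",(307,283),(.096,.052,.014)),("u1",(428,292),(.096,.052,.014)),("u3",(483,295),(.096,.052,.014)),
 ("ca",(220,291),(.07,.021,.005)),("cb",(247,288),(.07,.021,.005)),("cc",(272,291),(.07,.021,.005))]:
    r=box(t,c,s,24 if s[1]>.03 else 17); print(n,r[0].round(4),round(r[1],2),r[2].round(1))
print(proj(t,[[.185,-.518,.231]]))
E
```

```text
l3 [0.5785 0.0746] 5.19 [104.2  63.8]
l2 [ 0.5688 -0.0802] 6.28 [103.   63.2]
l1 [ 0.5636 -0.2352] 164.57 [104.7  65. ]
u2 [0.4495 0.082 ] 79.54 [98.9 55.3]
u1 [ 0.4327 -0.2398] 105.15 [99.8 55.4]
u3 [ 0.43   -0.3878] 88.48 [99.5 54.7]
ca [0.4229 0.3166] 5.83 [72.8 23.8]
cb [0.433  0.2436] 169.7 [72.8 24.2]
cc [0.4261 0.1765] 12.67 [73.4 24.4]
[[574.58796946 414.14706841]]
```

```bash
cat >> h.py <<'E'
def plan(*wps):
    """wps: x,y,z,yaw deg (tool down). each: turn first (and its number), then shift in tool axes (mm)"""
    o=observe(); p=np.array(o["position"]); R=np.array(o["tool_rot"])
    print("t",round(o["time_s"],2),"tcp",p.round(4),"yaw",round(np.degrees(np.arctan2(R[1,0],R[0,0])),2),"grip",round(o["grip_width"]*1000,1),o["ft_force"].round(1))
    from scipy.spatial.transform import Rotation as Ro
    for x,y,z,yaw in wps:
        c,s=np.cos(np.radians(yaw)),np.sin(np.radians(yaw))
        G=np.array([[c,s,0],[s,-c,0],[0,0,-1.]])
        rv=Ro.from_matrix(R.T@G).as_rotvec(); d=G.T@(np.array([x,y,z])-p)*1000
        print("turn",rv.round(4),"shift",d.round(1),"rows",round(np.linalg.norm(d)/60,1)); p=np.array([x,y,z]);R=G
E
python3 - <<'E'
from h import *
plan((.4261,.1765,.12,12.67),(.4261,.1765,.002,12.67))
E
```

```text
t 0.3 tcp [ 0.1854 -0.5177  0.2311] yaw 19.7 grip 85.5 [-0.1 -0.4  0.4]
turn [-5.000e-04 -1.000e-04  1.227e-01] shift [ 387.1 -624.5  111.1] rows 12.4
turn [0. 0. 0.] shift [  0.   0. 118.] rows 2.0
```

```bash
python3 -m jog '[[0,0,0.123,0,0,0,45],[0,0,0,0.0276,-0.0446,0.0079,45],[0,0,0,0.0276,-0.0446,0.0079,45],[0,0,0,0.0276,-0.0446,0.0079,45],[0,0,0,0.0276,-0.0446,0.0079,45],[0,0,0,0.0276,-0.0446,0.0079,45],[0,0,0,0.0276,-0.0446,0.0079,45],[0,0,0,0.0276,-0.0446,0.0079,45],[0,0,0,0.0276,-0.0446,0.0079,45],[0,0,0,0.0276,-0.0446,0.0079,45]]' 40
python3 -m jog '[[0,0,0,0.0276,-0.0446,0.0079,45],[0,0,0,0.0276,-0.0446,0.0079,45],[0,0,0,0.0276,-0.0446,0.0079,45],[0,0,0,0.0276,-0.0446,0.0079,45],[0,0,0,0.0276,-0.0446,0.0079,45],[0,0,0,0,0,0,45],[0,0,0,0,0,0,45]]'
python3 - <<'E'
from h import *
t=cam("top")
for n,c in [("ca",(220,291)),("cb",(247,288)),("cc",(272,291))]:
  try:
    r=box(t,c,(.07,.021,.005),17); print(n,r[0].round(4),round(r[1],2),r[2].round(1))
  except Exception as e: print(n,e)
cv2.imwrite("pics/a1.png",t["pixels"][:,:,::-1])
plan((.4261,.1765,.12,12.67),(.4261,.1765,.002,12.67))
E
```

```text
time_s: 1.55
position: [0.3402, -0.0702, 0.1603]
tool_rot: [[0.976, 0.219, 0.001], [0.219, -0.976, -0.001], [0.001, 0.001, -1.0]]
ft_force: [0.6, -1.8, -0.1]
grip_width: 0.0384
gripper_force: 0.0
time_s: 2.42
position: [0.4253, 0.1757, 0.1207]
tool_rot: [[0.976, 0.219, -0.001], [0.219, -0.976, -0.0], [-0.001, 0.0, -1.0]]
ft_force: [-0.0, 0.3, -0.3]
grip_width: 0.0387
gripper_force: 0.0
ca [0.4193 0.3104] 1.57 [79.7 39.8]
cb [0.429  0.2446] 91.35 [90.9 80.1]
cc [0.4256 0.1834] 1.83 [86.9 79.2]
t 2.48 tcp [0.4254 0.1753 0.1208] yaw 12.61 grip 38.7 [-0.3 -0.3  0.5]
turn [ 0.0002  0.0002 -0.0011] shift [ 0.9 -1.   0.8] rows 0.0
turn [0. 0. 0.] shift [  0.   0. 118.] rows 2.0
```

```bash
python3 -m jog '[[0,0,0,0.0009,-0.001,0.05,45],[0,0,0,0,0,0.05,45],[0,0,0,0,0,0.015,45],[0,0,0,0,0,0.0048,45],[0,0,0,0,0,0,0],[0,0,0,0,0,0,0],[0,0,0,0,0,0,0],[0,0,0,0,0,0,0]]' 30
python3 - <<'E'
from h import *
plan((.4261,.1765,.06,5.19),(.5785,.0746,.06,5.19),(.5785,.0746,.0125,5.19))
E
```

```text
time_s: 3.48
position: [0.4267, 0.1772, 0.0017]
tool_rot: [[0.976, 0.219, 0.002], [0.219, -0.976, -0.0], [0.002, 0.0, -1.0]]
ft_force: [-0.1, -1.7, 6.6]
grip_width: 0.0198
gripper_force: 30.1
t 3.48 tcp [0.4267 0.1772 0.0017] yaw 12.66 grip 19.8 [-0.1 -1.7  6.6]
turn [ 0.0002 -0.0015  0.1304] shift [ -0.7   0.6 -58.3] rows 1.0
turn [0. 0. 0.] shift [142.6 115.3   0. ] rows 3.1
turn [0. 0. 0.] shift [ 0.   0.  47.5] rows 0.8
```

```bash
python3 -m jog '[[0,0,0,0,0,-0.03,0],[0,0,0.1304,0,0,-0.03,0],[0,0,0,0.0356,0.0288,0,0],[0,0,0,0.0356,0.0288,0,0],[0,0,0,0.0356,0.0288,0,0],[0,0,0,0.0356,0.0288,0,0],[0,0,0,0,0,0.01,0],[0,0,0,0,0,0,0]]'
python3 - <<'E'
from h import *
plan((.5785,.0746,.0135,5.19))
t=cam("top"); crop(t,240,190,340,310,5,"pics/a2.png")
for n,c in [("ca",(220,291)),("cb",(247,288))]:
    r=box(t,c,(.07,.021,.005),17); print(n,r[0].round(4),round(r[1],2),r[2].round(1))
E
```

```text
time_s: 4.47
position: [0.5772, 0.0758, 0.05]
tool_rot: [[0.996, 0.09, -0.003], [0.09, -0.996, 0.0], [-0.003, -0.001, -1.0]]
ft_force: [-0.4, -0.1, 0.2]
grip_width: 0.0195
gripper_force: 29.4
t 4.47 tcp [0.5772 0.0758 0.05  ] yaw 5.18 grip 19.5 [-0.4 -0.1  0.2]
turn [-0.0006  0.0028 -0.0001] shift [ 1.1  1.3 36.5] rows 0.6
ca [0.4229 0.3166] 5.83 [72.8 23.8]
cb [0.4334 0.2438] 169.7 [70.7 22.7]
```

View pics/a2.png

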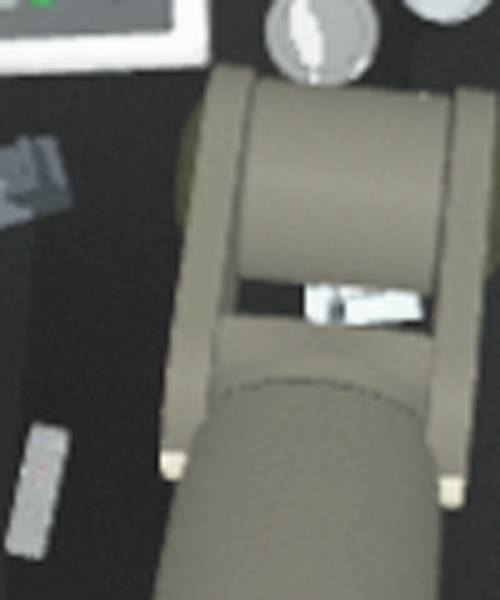

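```bash
python3 -m jog '[[0,0.0028,0,0.0011,0.0013,0.015,0],[0,0,0,0,0,0.013,0],[0,0,0,0,0,0.0085,0],[0,0,0,0,0,0,0],[0,0,0,0,0,0,45],[0,0,0,0,0,0,45],[0,0,0,0,0,-0.03,45],[0,0,0,0,0,-0.06,45]]'
python3 - <<'E'
from h import *
plan((.4334,.2438,.103,-10.3),(.4334,.2438,.0013,-10.3))
E
```

```text
time_s: 5.52
position: [0.5785, 0.0741, 0.1039]
tool_rot: [[0.996, 0.09, -0.002], [0.09, -0.996, 0.001], [-0.002, -0.001, -1.0]]
ft_force: [0.4, 0.4, -1.1]
grip_width: 0.0383
gripper_force: 0.0
t 5.53 tcp [0.5785 0.0741 0.1039] yaw 5.17 grip 38.3 [ 0.4  0.4 -1.1]
turn [-0.0006  0.0018  0.27  ] shift [-173.1 -141.     0.9] rows 3.7
turn [0. 0. 0.] shift [  0.    0.  101.7] rows 1.7
```

```bash
python3 -m jog '[[0,0,0.135,0,0,0,45],[0,0.001,0.135,0,0,0,45],[0,0,0,-0.0433,-0.0353,0,45],[0,0,0,-0.0433,-0.0353,0,45],[0,0,0,-0.0433,-0.0353,0,45],[0,0,0,-0.0433,-0.0353,0,45],[0,0,0,0,0,0.04,45],[0,0,0,0,0,0,45]]'
python3 - <<'E'
from h import *
t=cam("top")
r=box(t,(311,235),(.1,.06,.019)); print(r)
x=t["pixels"][205:265,280:345]; y=cam("side")["pixels"][235:285,280:345]
cv2.imwrite("pics/a3.png",np.hstack([cv2.resize(x[:,:,::-1],(390,360),interpolation=2),cv2.resize(y[:,:,::-1],(400,360),interpolation=2)]))
plan((.4334,.2438,.0013,-10.3))
E
```

```text
time_s: 6.52
position: [0.4332, 0.244, 0.0627]
tool_rot: [[0.984, -0.178, -0.0], [-0.178, -0.984, -0.001], [0.0, 0.001, -1.0]]
ft_force: [0.5, 1.0, 0.3]
grip_width: 0.0384
gripper_force: 0.0
(array([0.57852461, 0.07460403]), np.float32(5.0315475), array([104.21460724,  63.77429962]))
t 6.62 tcp [0.4352 0.2439 0.0647] yaw -10.33 grip 38.2 [ 0.2 -0.4  0.6]
turn [-0.0011 -0.0043 -0.0005] shift [-1.8  0.4 63.4] rows 1.1
```

View pics/a3.png

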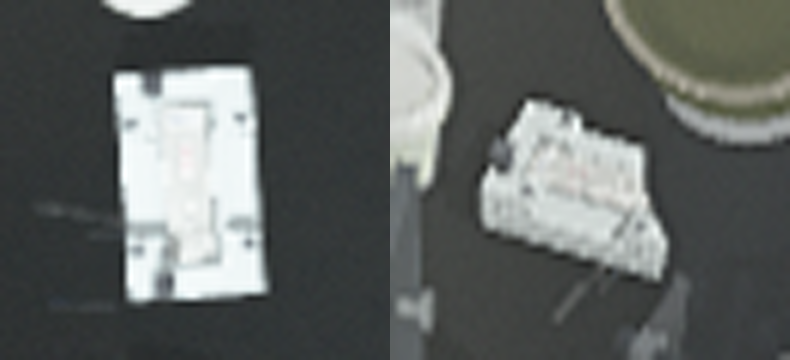

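```bash
python3 -m jog '[[0,0,0,0,0,0.04,45],[0,0,0,0,0,0.015,45],[0,0,0,0,0,0.0065,45],[0,0,0,0,0,0,45],[0,0,0,0,0,0,0],[0,0,0,0,0,0,0],[0,0,0,0,0,0,0]]' 30
python3 - <<'E'
from h import *
plan((.4334,.2438,.062,6.28),(.5688,-.0802,.062,6.28),(.5688,-.0802,.0138,6.28))
E
```

```text
time_s: 7.5
position: [0.4354, 0.2441, 0.0034]
tool_rot: [[0.984, -0.178, 0.006], [-0.178, -0.984, 0.0], [0.006, -0.002, -1.0]]
ft_force: [-0.9, -0.9, 6.0]
grip_width: 0.0184
gripper_force: 29.3
t 7.5 tcp [0.4354 0.2441 0.0034] yaw -10.28 grip 18.4 [-0.9 -0.9  6. ]
turn [-0.0007 -0.0058 -0.2891] shift [ -2.    0.1 -58.6] rows 1.0
turn [0. 0. 0.] shift [ 99.1 336.9   0. ] rows 5.9
turn [0. 0. 0.] shift [ 0.   0.  48.2] rows 0.8
```

```bash
python3 -m jog '[[0,0,0,0,0,-0.03,0],[0,0,-0.1445,0,0,-0.03,0],[0,0,-0.1445,0,0,-0.005,0],[0,0,0,0.01415,0.04814,0,0],[0,0,0,0.01415,0.04814,0,0],[0,0,0,0.01415,0.04814,0,0],[0,0,0,0.01415,0.04814,0,0]]'
python3 - <<'E'
from h import *
s=cam("side"); p=proj(s,[observe()["position"]])[0]; print(p); x,y=map(int,p); crop(s,x-35,y-30,x+35,y+30,7,"pics/a4.png")
E
python3 -m jog '[[0,0,0,0.01415,0.04814,0,0],[0,0,0,0.01415,0.04814,0,0],[0,0,0,0.01415,0.04814,0,0],[0,0,0,0,0,0,0],[0,0,0,0,0,0,0]]'
python3 - <<'E'
from h import *
plan((.5707,-.0800,.0145,6.28))
E
```

```text
time_s: 8.38
position: [0.5124, 0.0572, 0.0682]
tool_rot: [[0.994, 0.109, 0.005], [0.109, -0.994, 0.0], [0.005, 0.0, -1.0]]
ft_force: [0.7, -0.2, 0.3]
grip_width: 0.0184
gripper_force: 29.3
[337.5287346 246.6191259]
time_s: 9.05
position: [0.5693, -0.0795, 0.0679]
tool_rot: [[0.994, 0.109, 0.003], [0.109, -0.994, 0.001], [0.003, -0.0, -1.0]]
ft_force: [-0.8, -0.2, -0.1]
grip_width: 0.0186
gripper_force: 29.4
t 9.05 tcp [ 0.5693 -0.0795  0.0679] yaw 6.26 grip 18.6 [-0.8 -0.2 -0.1]
turn [-0.0002 -0.0033 -0.0003] shift [ 1.4  0.6 53.4] rows 0.9
```

View pics/a4.png

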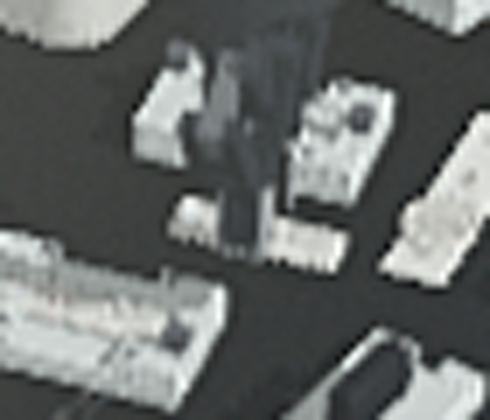

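```bash
python3 -m jog '[[0,-0.003,0,0.0014,0.0006,0.03,0],[0,0,0,0,0,0.015,0],[0,0,0,0,0,0.0075,0],[0,0,0,0,0,0,0],[0,0,0,0,0,0,45],[0,0,0,0,0,0,45],[0,0,0,0,0,-0.03,45],[0,0,0,0,0,-0.06,45]]'
python3 - <<'E'
from h import *
plan((.4229,.3166,.103,5.83),(.4229,.3166,.0013,5.83))
E
```

```text
time_s: 10.05
position: [0.5702, -0.0802, 0.1047]
tool_rot: [[0.994, 0.109, -0.004], [0.109, -0.994, 0.002], [-0.004, -0.002, -1.0]]
ft_force: [1.3, -0.3, -0.5]
grip_width: 0.0383
gripper_force: 0.0
t 10.05 tcp [ 0.5702 -0.0802  0.1047] yaw 6.26 grip 38.3 [ 1.3 -0.3 -0.5]
turn [-0.0019  0.0038  0.0075] shift [-106.2 -409.7    1.7] rows 7.1
turn [0. 0. 0.] shift [  0.    0.  101.7] rows 1.7
```

```bash
python3 -m jog '[[0,0.0038,0.0075,-0.0133,-0.0512,0,45],[0,0,0,-0.0133,-0.0512,0,45],[0,0,0,-0.0133,-0.0512,0,45],[0,0,0,-0.0133,-0.0512,0,45],[0,0,0,-0.0133,-0.0512,0,45],[0,0,0,-0.0133,-0.0512,0,45],[0,0,0,-0.0133,-0.0512,0,45],[0,0,0,-0.0133,-0.0512,0,45],[0,0,0,0,0,0.04,45],[0,0,0,0,0,0,45]]'
python3 - <<'E'
from h import *
t=cam("top")
for n,c,s in [("l3",(311,235),(.1,.06,.019)),("l2",(369,240),(.1,.06,.019)),("l1",(427,243),(.1,.06,.019)),
 ("u2",(307,283),(.096,.052,.014)),("u1",(428,292),(.096,.052,.014)),("u3",(483,295),(.096,.052,.014))]:
    r=box(t,c,s,24 if s[1]>.03 else 17); print(n,r[0].round(4),round(r[1],2),r[2].round(1))
plan((.4229,.3166,.0013,5.83))
a=cv2.resize(t["pixels"][205:265,335:450,::-1],None,fx=6.5,fy=6.5,interpolation=2); cv2.imwrite("pics/a5.png",a)
E
```

```text
time_s: 11.3
position: [0.422, 0.3157, 0.0632]
tool_rot: [[0.995, 0.103, 0.0], [0.103, -0.995, -0.002], [-0.0, 0.002, -1.0]]
ft_force: [1.0, -0.4, 0.7]
grip_width: 0.0386
gripper_force: 0.0
l3 [0.5785 0.0745] 5.19 [104.2  63.8]
l2 [ 0.5692 -0.08  ] 5.86 [103.8  64.4]
l1 [ 0.5635 -0.2352] 164.57 [104.8  65. ]
u2 [0.4496 0.0817] 79.84 [99.5 55.5]
u1 [ 0.4327 -0.2398] 105.2 [99.9 55.5]
u3 [ 0.43   -0.3878] 88.48 [99.5 54.7]
t 11.35 tcp [0.4233 0.3157 0.0647] yaw 5.84 grip 38.5 [0.4 0.1 0.9]
turn [ 0.001  -0.0027  0.0002] shift [-0.3 -0.9 63.4] rows 1.1
```

View pics/a5.png

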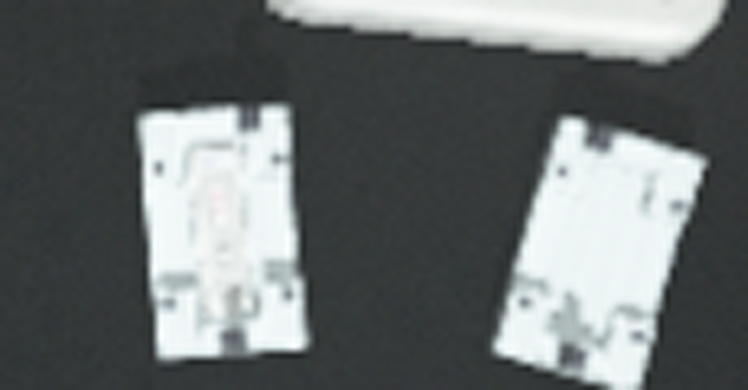

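```bash
python3 -m jog '[[0,-0.0027,0,-0.0003,-0.0009,0.04,45],[0,0,0,0,0,0.015,45],[0,0,0,0,0,0.0065,45],[0,0,0,0,0,0,45],[0,0,0,0,0,0,0],[0,0,0,0,0,0,0],[0,0,0,0,0,0,0]]' 30
python3 - <<'E'
from h import *
plan((.4229,.3166,.067,-15.43),(.5636,-.2352,.067,-15.43),(.5636,-.2352,.0143,-15.43))
E
```

```text
time_s: 12.22
position: [0.4242, 0.3172, 0.0046]
tool_rot: [[0.995, 0.102, 0.004], [0.102, -0.995, 0.001], [0.005, -0.001, -1.0]]
ft_force: [-1.0, -0.2, 7.5]
grip_width: -0.0003
gripper_force: 3.8
t 12.22 tcp [0.4242 0.3172 0.0046] yaw 5.84 grip -0.3 [-1.  -0.2  7.5]
turn [-0.0014 -0.0044  0.3713] shift [ -1.1   0.9 -62.4] rows 1.0
turn [0. 0. 0.] shift [282.4 494.5   0. ] rows 9.5
turn [0. 0. 0.] shift [ 0.   0.  52.7] rows 0.9
```

```bash
python3 -m jog '[[0,0,0,0,0,-0.05,0],[0,0,0,-0.05,0,-0.03,45],[0,0,0,-0.05,0,0,45],[0,0,0,0,0,0,45]]'
python3 - <<'E'
from h import *
s=cam("side");t=cam("top");b=s["pixels"][280:370,280:400,::-1];a=t["pixels"][205:325,150:300,::-1]
cv2.imwrite("pics/a6.png",np.hstack([cv2.resize(a,(400,320)),cv2.resize(b,(400,320))]))
E
```

```text
time_s: 12.72
position: [0.3208, 0.3062, 0.0838]
tool_rot: [[0.995, 0.104, 0.001], [0.104, -0.995, -0.0], [0.001, 0.001, -1.0]]
ft_force: [1.2, 0.2, -0.7]
grip_width: 0.0388
gripper_force: 0.0
```

View pics/a6.png

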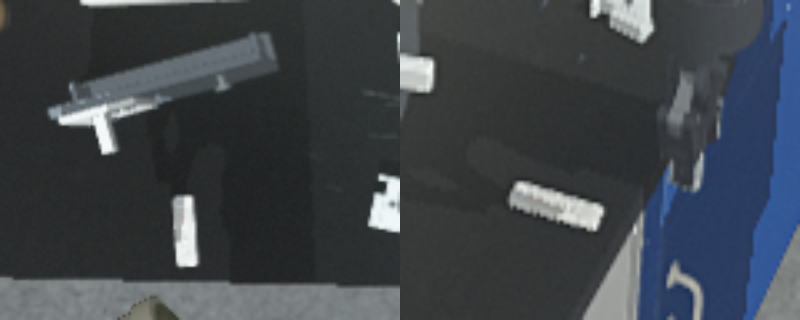

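Run:
```python
from h import *
t=cam("top"); r=box(t,(220,291),(.07,.021,.005),17); print(r)
y=r[1] if r[1]<90 else r[1]-180
plan((*r[0],.0838,y),(*r[0],.0,y))
```

```text
(array([0.42231372, 0.31838821]), np.float32(5.702938), array([72.41429138, 23.49401474]))
t 12.88 tcp [0.3248 0.307  0.0835] yaw 5.83 grip 38.5 [-0.2  0.3 -0. ]
turn [-0.0003 -0.0033  0.0023] shift [98.1 -1.6 -0.3] rows 1.6
turn [0. 0. 0.] shift [ 0.   0.  83.8] rows 1.4
```

```bash
python3 -m jog '[[0,-0.003,0.002,0.048,-0.0008,0,45],[0,0,0,0.048,-0.0008,0,45],[0,0,0,0,0,0.05,45],[0,0,0,0,0,0.02,45],[0,0,0,0,0,0,45],[0,0,0,0,0,0,45]]' 30
python3 - <<'E'
from h import *
plan((.4223,.3184,.0,5.7))
E
```

```text
time_s: 13.62
position: [0.4201, 0.3181, 0.0139]
tool_rot: [[0.995, 0.099, 0.0], [0.099, -0.995, 0.0], [0.0, -0.0, -1.0]]
ft_force: [-0.1, 0.1, -0.0]
grip_width: 0.0386
gripper_force: 0.0
t 13.62 tcp [0.4201 0.3181 0.0139] yaw 5.7 grip 38.6 [-0.1  0.1 -0. ]
turn [-0.0002 -0.0003  0.0001] shift [ 2.3 -0.1 13.9] rows 0.2
```

```bash
python3 -m jog '[[0,0,0,0.0023,0,0.0139,45],[0,0,0,0,0,0,45],[0,0,0,0,0,0,20],[0,0,0,0,0,0,0],[0,0,0,0,0,0,0],[0,0,0,0,0,0,0]]' 30
python3 - <<'E'
from h import *
plan((.4223,.3184,.067,-15.43),(.5636,-.2352,.067,-15.43),(.5636,-.2352,.0143,-15.43))
E
```

```text
time_s: 14.38
position: [0.4221, 0.3185, 0.0002]
tool_rot: [[0.995, 0.1, 0.001], [0.1, -0.995, 0.001], [0.001, -0.0, -1.0]]
ft_force: [0.1, -0.5, 8.6]
grip_width: 0.0199
gripper_force: 31.8
t 14.38 tcp [4.221e-01 3.185e-01 2.000e-04] yaw 5.73 grip 19.9 [ 0.1 -0.5  8.6]
turn [-0.0007 -0.0012  0.3693] shift [  0.2   0.  -66.8] rows 1.1
turn [0. 0. 0.] shift [283.5 496.1   0. ] rows 9.5
turn [0. 0. 0.] shift [ 0.   0.  52.7] rows 0.9
```

```bash
python3 -m jog '[[0,0,0,0,0,-0.03,0],[0,0,0.1847,0,0,-0.037,0],[0,0,0.1846,0,0,0,0],[0,0,0,0.0258,0.0451,0,0],[0,0,0,0.0258,0.0451,0,0],[0,0,0,0.0258,0.0451,0,0],[0,0,0,0.0258,0.0451,0,0],[0,0,0,0.0258,0.0451,0,0],[0,0,0,0.0258,0.0451,0,0],[0,0,0,0.0258,0.0451,0,0]]'
python3 -m jog '[[0,0,0,0.0258,0.0451,0,0],[0,0,0,0.0258,0.0451,0,0],[0,0,0,0.0258,0.0451,0,0],[0,0,0,0.0257,0.0451,0,0],[0,0,0,0,0,0.02,0],[0,0,0,0,0,0,0],[0,0,0,0,0,0,0]]'
python3 - <<'E'
from h import *
plan((.5635,-.2352,.013,-15.43))
t=cam("top"); g=cv2.cvtColor(t["pixels"],7)
a=g[210:265,340:400].astype(float); a=np.clip((a-150)*2.4,0,255).astype(np.uint8)
b=g[210:262,280:340].astype(float); b=np.clip((b-150)*2.4,0,255).astype(np.uint8)
cv2.imwrite("pics/a7.png",np.hstack([cv2.resize(b,(380,340),interpolation=2),cv2.resize(a,(380,340),interpolation=2)]))
E
```

```text
time_s: 15.62
position: [0.5116, -0.0359, 0.0664]
tool_rot: [[0.964, -0.266, -0.001], [-0.266, -0.964, -0.0], [-0.001, 0.001, -1.0]]
ft_force: [0.6, 0.3, 0.5]
grip_width: 0.0197
gripper_force: 29.6
time_s: 16.5
position: [0.5629, -0.2351, 0.0469]
tool_rot: [[0.964, -0.265, -0.001], [-0.265, -0.964, -0.0], [-0.001, 0.001, -1.0]]
ft_force: [-0.1, 0.3, -0.2]
grip_width: 0.0196
gripper_force: 29.6
t 16.5 tcp [ 0.5629 -0.2351  0.0469] yaw -15.39 grip 19.6 [-0.1  0.3 -0.2]
turn [0.0007 0.0007 0.0006] shift [ 0.6 -0.  33.9] rows 0.6
```

View pics/a7.png

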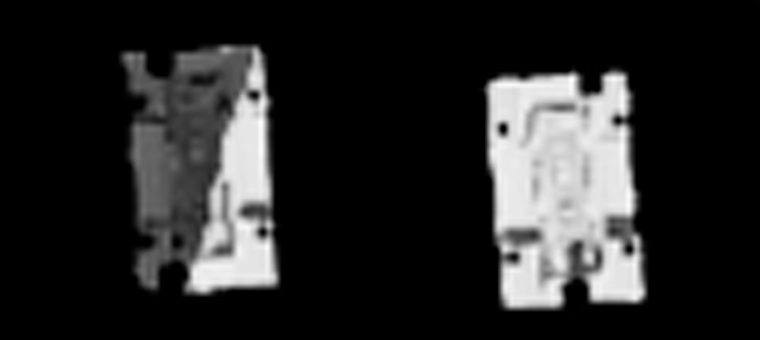

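```bash
python3 -m jog '[[0,0,0,0.0006,0,0.015,0],[0,0,0,0,0,0.012,0],[0,0,0,0,0,0.0065,0],[0,0,0,0,0,0,0],[0,0,0,0,0,0,45],[0,0,0,0,0,0,45],[0,0,0,0,0,-0.03,45],[0,0,0,0,0,-0.06,45],[0,0,0,0,0,0,45]]'
python3 - <<'E'
from h import *
t=cam("top")
for n,c in [("u2",(307,283)),("u3",(483,295))]:
    r=box(t,c,(.096,.052,.014)); print(n,r[0].round(4),round(r[1],2),r[2].round(1))
plan((.4327,-.2398,.103,105.2),(.4327,-.2398,.017,105.2))
E
```

```text
time_s: 17.68
position: [0.5653, -0.2369, 0.1073]
tool_rot: [[0.964, -0.266, 0.006], [-0.266, -0.964, -0.005], [0.008, 0.003, -1.0]]
ft_force: [-0.3, -0.7, 0.5]
grip_width: 0.0384
gripper_force: 0.0
u2 [0.4338 0.0728] 80.24 [121.4  82.9]
u3 [ 0.4447 -0.3804] 91.48 [115.8 100.8]
t 17.73 tcp [ 0.5641 -0.2361  0.1047] yaw -15.43 grip 38.3 [ 0.5  0.9 -0.9]
turn [ 4.3000e-03  2.0000e-04 -2.1055e+00] shift [  30.9 -127.8    1.7] rows 2.2
turn [0. 0. 0.] shift [ 0.  0. 86.] rows 1.4
```

```bash
python3 -m jog '[[0,0,-0.1755,0,0,0,60],[0,0,-0.1755,0,0,0,60],[0,0,-0.1755,0,0,0,60],[0,0,-0.1755,0,0,0,60],[0,0,-0.1755,0,0,0,60],[0,0,-0.1755,0,0,0,60],[0,0,-0.1755,0,0,0,60],[0,0,-0.1755,0,0,0,60],[0,0,-0.1755,0,0,0,60],[0,0,-0.1755,0,0,0,60]]'
python3 -m jog '[[0,0,-0.1755,0,0,0,60],[0,0,-0.175,0,0,0,60],[0,0,0,0.0103,-0.0426,0,60],[0,0,0,0.0103,-0.0426,0,60],[0,0,0,0.0103,-0.0426,0,60],[0,0,0,0,0,0,60],[0,0,0,0,0,0,60]]'
python3 - <<'E'
from h import *
plan((.4327,-.2398,.017,105.2))
t=cam("top");
for n,c in [("u2",(307,283)),("u3",(483,295)),("u1",(428,292))]:
    r=box(t,c,(.096,.052,.014)); print(n,r[0].round(4),round(r[1],2),r[2].round(1))
E
```

```text
time_s: 18.98
position: [0.5629, -0.2354, 0.1012]
tool_rot: [[0.079, 0.997, -0.003], [0.997, -0.079, 0.001], [0.001, -0.003, -1.0]]
ft_force: [-0.0, 0.1, 0.4]
grip_width: 0.0512
gripper_force: 0.0
time_s: 19.85
position: [0.4323, -0.2395, 0.1025]
tool_rot: [[-0.262, 0.965, -0.001], [0.965, 0.262, 0.0], [0.0, -0.001, -1.0]]
ft_force: [0.5, 0.1, 0.1]
grip_width: 0.0512
gripper_force: 0.0
t 19.85 tcp [ 0.4323 -0.2395  0.1025] yaw 105.18 grip 51.2 [0.5 0.1 0.1]
turn [-0.0013 -0.0004 -0.0003] shift [-0.4  0.3 85.5] rows 1.4
u2 [0.4494 0.0814] 80.13 [99.  55.3]
u3 [ 0.431 -0.381] 0.58 [127.2 115. ]
u1 [ 0.4274 -0.2222] 104.84 [63.4 56.1]
```

```bash
python3 -m jog '[[0,0,0,-0.0004,0.0003,0.04,60],[0,0,0,0,0,0.03,60],[0,0,0,0,0,0.0145,60],[0,0,0,0,0,0,60],[0,0,0,0,0,0,0],[0,0,0,0,0,0,0],[0,0,0,0,0,0,0],[0,0,0,0,0,0,0]]' 60
python3 - <<'E'
from h import *
plan((.4327,-.2398,.09,-15.43),(.5635,-.2352,.09,-15.43),(.5635,-.2352,.038,-15.43))
E
```

```text
time_s: 20.9
position: [0.4328, -0.2401, 0.0195]
tool_rot: [[-0.262, 0.965, 0.001], [0.965, 0.262, -0.002], [-0.002, 0.0, -1.0]]
ft_force: [0.2, 1.1, 6.7]
grip_width: 0.0131
gripper_force: 59.6
t 20.9 tcp [ 0.4328 -0.2401  0.0195] yaw 105.2 grip 13.1 [0.2 1.1 6.7]
turn [2.0000e-03 1.0000e-03 2.1054e+00] shift [ -0.2  -0.3 -70.5] rows 1.2
turn [0. 0. 0.] shift [124.9 -39.2   0. ] rows 2.2
turn [0. 0. 0.] shift [ 0.  0. 52.] rows 0.9
```

```bash
python3 -m jog '[[0,0,0,0,0,-0.035,0],[0,0,0.1754,0,0,-0.035,0],[0,0,0.1755,0,0,0,0],[0,0,0.1754,0,0,0,0],[0,0,0.1755,0,0,0,0],[0,0,0.1754,0,0,0,0],[0,0,0.1755,0,0,0,0],[0,0,0.1754,0,0,0,0],[0,0,0.1755,0,0,0,0],[0,0,0.1754,0,0,0,0]]'
python3 -m jog '[[0,0,0.1755,0,0,0,0],[0,0,0.1754,0,0,0,0],[0,0,0.1755,0,0,0,0],[0,0,0,0.0417,-0.0131,0,0],[0,0,0,0.0416,-0.0130,0,0],[0,0,0,0.0416,-0.0131,0,0],[0,0,0,0,0,0,0],[0,0,0,0,0,0,0]]'
python3 - <<'E'
from h import *
plan((.5635,-.2352,.055,-15.43))
E
```

```text
time_s: 22.15
position: [0.4322, -0.2396, 0.0886]
tool_rot: [[0.969, 0.249, -0.001], [0.249, -0.969, -0.0], [-0.001, 0.0, -1.0]]
ft_force: [-0.1, 0.6, -2.3]
grip_width: 0.0128
gripper_force: 59.0
time_s: 23.15
position: [0.5626, -0.2349, 0.0881]
tool_rot: [[0.964, -0.266, -0.002], [-0.266, -0.964, 0.0], [-0.002, 0.0, -1.0]]
ft_force: [-0.4, 0.4, -1.9]
grip_width: 0.0123
gripper_force: 59.0
t 23.15 tcp [ 0.5626 -0.2349  0.0881] yaw -15.42 grip 12.3 [-0.4  0.4 -1.9]
turn [0.0004 0.0021 0.0001] shift [ 1.   0.1 33.1] rows 0.6
```

```bash
python3 -m jog '[[0,0.002,0,0.001,0.0001,0.025,0],[0,0,0,0,0,0.008,0],[0,0,0,0,0,0.004,0],[0,0,0,0,0,0.004,0],[0,0,0,0,0,0,0],[0,0,0,0,0,0,0]]'
python3 - <<'E'
from h import *
plan((.5635,-.2352,.0385,-15.43)); print(observe()["wrist_torque"])
E
```

```text
time_s: 23.9
position: [0.5643, -0.2356, 0.0477]
tool_rot: [[0.964, -0.266, 0.001], [-0.266, -0.964, -0.001], [0.002, 0.001, -1.0]]
ft_force: [-0.9, -0.1, -1.2]
grip_width: 0.0123
gripper_force: 59.0
t 23.9 tcp [ 0.5643 -0.2356  0.0477] yaw -15.43 grip 12.3 [-0.9 -0.1 -1.2]
turn [ 0.0008 -0.0017  0.0001] shift [-0.9 -0.2  9.2] rows 0.2
[ 0.03509753 -0.01707434  0.00753491]
```

```bash
python3 -m jog '[[0,0,0,-0.0004,0,0.003,0],[0,0,0,0,0,0.003,0],[0,0,0,0,0,0.003,0],[0,0,0,0,0,0,0],[0,0,0,0,0,0,0]]'
python3 - <<'E'
from h import *
plan((.5635,-.2352,.0385,-15.43)); print(observe()["wrist_torque"])
E
```

```text
time_s: 24.52
position: [0.5638, -0.2354, 0.0386]
tool_rot: [[0.964, -0.266, 0.001], [-0.266, -0.964, -0.001], [0.001, 0.001, -1.0]]
ft_force: [-0.4, 1.5, 3.5]
grip_width: 0.0128
gripper_force: 59.7
t 24.52 tcp [ 0.5638 -0.2354  0.0386] yaw -15.43 grip 12.8 [-0.4  1.5  3.5]
turn [ 0.0007 -0.0011 -0.    ] shift [-0.3 -0.2  0.1] rows 0.0
[ 0.24825938  0.32028967 -0.01702624]
```

```bash
python3 -m jog '[[0,0,0,0,0,0.001,0],[0,0,0,0,0,0,0],[0,0,0,0,0,-0.001,60],[0,0,0,0,0,0,60],[0,0,0,0,0,0,60],[0,0,0,0,0,-0.03,60],[0,0,0,0,0,-0.05,60],[0,0,0,0,0,0,60]]'
python3 - <<'E'
from h import *
plan((.43,-.3878,.115,88.5),(.43,-.3878,.018,88.5))
E
```

```text
time_s: 25.52
position: [0.5652, -0.2363, 0.122]
tool_rot: [[0.964, -0.266, 0.007], [-0.266, -0.964, -0.005], [0.008, 0.003, -1.0]]
ft_force: [0.2, -0.8, -0.6]
grip_width: 0.0517
gripper_force: 0.0
t 25.52 tcp [ 0.5652 -0.2363  0.122 ] yaw -15.42 grip 51.7 [ 0.2 -0.8 -0.6]
turn [ 0.0095 -0.0031 -1.8138] shift [-155.  -131.2    7. ] rows 3.4
turn [0. 0. 0.] shift [ 0.  0. 97.] rows 1.6
```

```bash
python3 -m jog '[[0,0,-0.1814,0,0,0,60],[0,0,-0.1814,0,0,0,60],[0,0,-0.1814,0,0,0,60],[0,0,-0.1814,0,0,0,60],[0,0,-0.1814,0,0,0,60],[0,0,-0.1814,0,0,0,60],[0,0,-0.1814,0,0,0,60],[0,0,-0.1814,0,0,0,60],[0,0,-0.1813,0,0,0,60],[0,0,-0.1813,0,0,0,60]]'
python3 - <<'E'
from h import *
t=cam("top")
for n,c in [("u2",(307,283)),("u3",(483,295))]:
    r=box(t,c,(.096,.052,.014)); print(n,r[0].round(4),round(r[1],2),r[2].round(1))
plan((.43,-.3878,.118,88.5),(.43,-.3878,.018,88.5))
E
```

```text
time_s: 26.78
position: [0.5634, -0.2352, 0.1172]
tool_rot: [[0.02, 1.0, -0.001], [1.0, -0.02, 0.0], [0.0, -0.001, -1.0]]
ft_force: [-0.7, -0.5, -0.4]
grip_width: 0.0515
gripper_force: 0.0
u2 [0.4338 0.0728] 80.29 [121.4  82.9]
u3 [ 0.4434 -0.3803] 91.48 [115.6 103.5]
t 26.82 tcp [ 0.5634 -0.2352  0.1172] yaw 89.24 grip 51.4 [ 0.5  0.1 -0.2]
turn [-0.0005 -0.      0.013 ] shift [-156.1 -129.3   -0.8] rows 3.4
turn [0. 0. 0.] shift [  0.   0. 100.] rows 1.7
```

```bash
python3 -m jog '[[0,0,0,-0.039,-0.0323,0,60],[0,0,0,-0.039,-0.0323,0,60],[0,0,0,-0.039,-0.0323,0,60],[0,0,0,-0.0391,-0.0324,0,60],[0,0,0,0,0,0.03,60],[0,0,0,0,0,0,60],[0,0,0,0,0,0,60]]'
python3 - <<'E'
from h import *
t=cam("top")
for n,c in [("u2",(307,283)),("l1",(427,243))]:
    r=box(t,c,(.096,.052,.014)); print(n,r[0].round(4),round(r[1],2),r[2].round(1))
plan((.43,-.3878,.018,88.5))
g=t["pixels"][205:325,280:520,::-1]; cv2.imwrite("pics/a8.png",cv2.resize(g,None,fx=3.2,fy=3.2,interpolation=2))
E
```

```text
time_s: 27.7
position: [0.4308, -0.3878, 0.0888]
tool_rot: [[0.027, 1.0, 0.001], [1.0, -0.027, -0.001], [-0.001, 0.001, -1.0]]
ft_force: [-0.3, -0.3, 1.3]
grip_width: 0.0512
gripper_force: 0.0
u2 [0.4494 0.0814] 80.13 [98.9 55.2]
l1 [ 0.5646 -0.2363] 164.57 [107.   64.9]
t 27.75 tcp [ 0.431  -0.3879  0.0891] yaw 88.5 grip 50.9 [-0.3  0.7  0.9]
turn [0.0016 0.0017 0.    ] shift [ 0.  -1.  71.1] rows 1.2
```

View pics/a8.png

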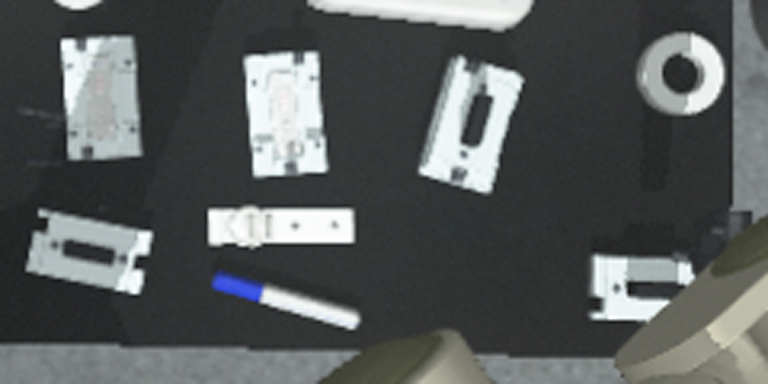

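```bash
python3 -m jog '[[0,0,0,0,-0.001,0.035,60],[0,0,0,0,0,0.025,60],[0,0,0,0,0,0.0111,60],[0,0,0,0,0,0,60],[0,0,0,0,0,0,0],[0,0,0,0,0,0,0],[0,0,0,0,0,0,0],[0,0,0,0,0,0,0]]' 60
python3 - <<'E'
from h import *
plan((.43,-.3878,.09,5.2),(.5785,.0746,.09,5.2),(.5785,.0746,.055,5.2))
E
```

```text
time_s: 28.75
position: [0.4298, -0.3886, 0.0184]
tool_rot: [[0.026, 1.0, 0.002], [1.0, -0.026, -0.003], [-0.003, 0.002, -1.0]]
ft_force: [-0.9, 0.8, 6.0]
grip_width: 0.0126
gripper_force: 59.7
t 28.75 tcp [ 0.4298 -0.3886  0.0184] yaw 88.49 grip 12.6 [-0.9  0.8  6. ]
turn [3.6000e-03 5.0000e-04 1.4538e+00] shift [  0.3  -0.7 -71.6] rows 1.2
turn [0. 0. 0.] shift [ 189.8 -447.     0. ] rows 8.1
turn [0. 0. 0.] shift [ 0.  0. 35.] rows 0.6
```

```bash
python3 -m jog '[[0,0,0,0,0,-0.04,0],[0,0,0.1817,0,0,-0.04,0],[0,0,0.1817,0,0,0,0],[0,0,0.1817,0,0,0,0],[0,0,0.1817,0,0,0,0],[0,0,0.1817,0,0,0,0],[0,0,0.1818,0,0,0,0],[0,0,0.1817,0,0,0,0],[0,0,0.1818,0,0,0,0]]'
python3 -m jog '[[0,0,0,0.02103,-0.04976,0,0],[0,0,0,0.02103,-0.04976,0,0],[0,0,0,0.02103,-0.04976,0,0],[0,0,0,0.02103,-0.04976,0,0],[0,0,0,0.02103,-0.04976,0,0],[0,0,0,0.02103,-0.04976,0,0],[0,0,0,0.02103,-0.04976,0,0],[0,0,0,0.02103,-0.04976,0,0],[0,0,0,0.02103,-0.04976,0,0],[0,0,0,0,0,0.02,0]]'
python3 -m jog '[[0,0,0,0,0,0,0],[0,0,0,0,0,0,0]]'
python3 - <<'E'
from h import *
plan((.5777,.0745,.047,5.2))
E
```

```text
time_s: 29.88
position: [0.4291, -0.3877, 0.0971]
tool_rot: [[0.996, 0.085, 0.0], [0.085, -0.996, -0.0], [0.0, 0.0, -1.0]]
ft_force: [-0.9, -0.4, -2.5]
grip_width: 0.0129
gripper_force: 59.2
time_s: 31.12
position: [0.5783, 0.0786, 0.0776]
tool_rot: [[0.995, 0.095, 0.004], [0.095, -0.995, -0.001], [0.004, 0.001, -1.0]]
ft_force: [-0.4, -1.0, -3.2]
grip_width: 0.0129
gripper_force: 59.5
time_s: 31.38
position: [0.5774, 0.0746, 0.0774]
tool_rot: [[0.996, 0.09, 0.001], [0.09, -0.996, -0.001], [0.001, 0.001, -1.0]]
ft_force: [0.1, -0.1, -2.5]
grip_width: 0.0126
gripper_force: 59.5
t 31.38 tcp [0.5774 0.0746 0.0774] yaw 5.15 grip 12.6 [ 0.1 -0.1 -2.5]
turn [ 0.001  -0.001  -0.0009] shift [ 0.3  0.1 30.4] rows 0.5
```

```bash
python3 -m jog '[[0,0,0,0.0004,0,0.02,0],[0,0,0,0,0,0.01,0],[0,0,0,0,0,0.003,0],[0,0,0,0,0,0.003,0],[0,0,0,0,0,0.003,0],[0,0,0,0,0,0,0],[0,0,0,0,0,0,0]]'
python3 - <<'E'
from h import *
plan((.5777,.0745,.0375,5.2));print(observe()["wrist_torque"])
E
```

```text
time_s: 32.25
position: [0.5778, 0.0752, 0.0382]
tool_rot: [[0.996, 0.091, 0.001], [0.091, -0.996, -0.001], [0.001, 0.001, -1.0]]
ft_force: [-1.1, -0.3, -2.7]
grip_width: 0.0128
gripper_force: 59.5
t 32.25 tcp [0.5778 0.0752 0.0382] yaw 5.2 grip 12.8 [-1.1 -0.3 -2.7]
turn [ 0.001  -0.0011 -0.    ] shift [-0.2  0.6  0.7] rows 0.0
[-0.04312449  0.04708942 -0.02318584]
```

```bash
python3 -m jog '[[0,0,0,0,0,0.0015,0],[0,0,0,0,0,0.0005,0],[0,0,0,0,0,0,0],[0,0,0,0,0,-0.001,60],[0,0,0,0,0,0,60],[0,0,0,0,0,0,60],[0,0,0,0,0,-0.03,60],[0,0,0,0,0,-0.05,60],[0,0,0,0,0,0,60]]'
python3 -m jog '[[0,0,-0.1862,0,0,0,60],[0,0,-0.1862,0,0,0,60],[0,0,-0.1862,0,0,0,60],[0,0,-0.1862,0,0,0,60],[0,0,-0.1862,0,0,0,60],[0,0,-0.1862,0,0,0,60],[0,0,-0.1862,0,0,0,60],[0,0,0,0,0,0,60]]'
python3 - <<'E'
from h import *
t=cam("top"); 
for n,c in [("u2",(307,283)),("l1",(427,243))]:
    r=box(t,c,(.096,.052,.014)); print(n,r[0].round(4),round(r[1],2),r[2].round(1))
plan((.4495,.0817,.115,79.9),(.4495,.0817,.0175,79.9))
E
```

```text
time_s: 33.38
position: [0.5794, 0.0751, 0.1204]
tool_rot: [[0.996, 0.091, 0.008], [0.091, -0.996, -0.001], [0.008, 0.002, -1.0]]
ft_force: [0.2, 0.1, -2.1]
grip_width: 0.0512
gripper_force: 0.0
time_s: 34.38
position: [0.5774, 0.0752, 0.1161]
tool_rot: [[0.177, 0.984, -0.0], [0.984, -0.177, -0.001], [-0.001, -0.0, -1.0]]
ft_force: [0.2, -0.2, 0.4]
grip_width: 0.0513
gripper_force: 0.0
u2 [0.4518 0.0842] 91.42 [128.  127.4]
l1 [ 0.5646 -0.2363] 164.57 [107.   64.8]
t 34.42 tcp [0.5774 0.0752 0.1163] yaw 79.65 grip 51.3 [ 0.7  0.2 -0.8]
turn [-0.0001  0.0009 -0.0044] shift [ -16.  -127.1    1.3] rows 2.1
turn [0. 0. 0.] shift [ 0.   0.  97.5] rows 1.6
```

```bash
python3 -m jog '[[0,0,-0.004,-0.0053,-0.0424,0,60],[0,0,0,-0.0053,-0.0424,0,60],[0,0,0,-0.0053,-0.0424,0.02,60],[0,0,0,0,0,0.03,60],[0,0,0,0,0,0,60],[0,0,0,0,0,0,60]]' 60
python3 - <<'E'
from h import *
plan((.4495,.0817,.0175,79.9))
s=cam("side"); crop(s,300,230,400,305,7,"pics/a9.png")
E
```

```text
time_s: 35.17
position: [0.4505, 0.0814, 0.0675]
tool_rot: [[0.173, 0.985, 0.002], [0.985, -0.173, -0.001], [-0.001, 0.002, -1.0]]
ft_force: [0.4, 0.1, 0.1]
grip_width: 0.0508
gripper_force: 0.0
t 35.17 tcp [0.4505 0.0814 0.0675] yaw 80.01 grip 50.8 [0.4 0.1 0.1]
turn [0.002  0.0006 0.0019] shift [ 0.1 -1.  50. ] rows 0.8
```

View pics/a9.png

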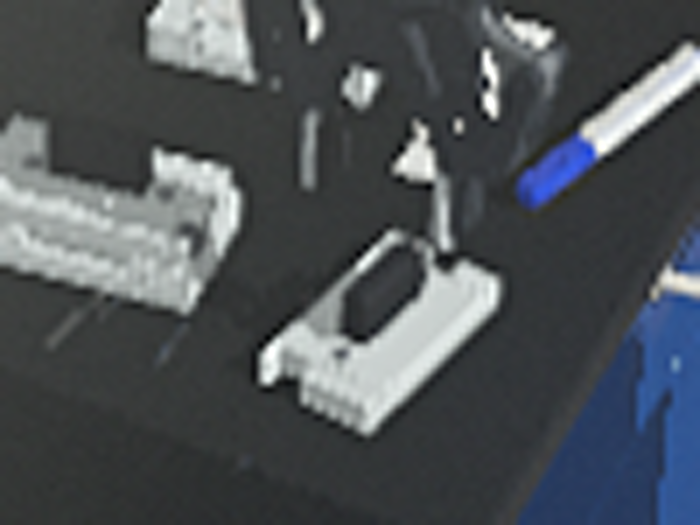

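Run:
```python
from h import *
s=cam("side"); print(proj(s,[[.4505,.0814,.0675],[.4495,.0817,.014]]), onz(s,[[354.8,272.5]],.027),
 onz(s,[[300+262/7,230+350/7],[300+368/7,230+415/7],[300+500/7,230+280/7],[300+395/7,230+235/7]],.014))
```

```text
[[354.58647436 259.38589669]
 [353.94496189 274.31209819]] [[0.44505675 0.08757162]] [[0.48067621 0.1241206 ]
 [0.42840907 0.13972052]
 [0.41286345 0.04249503]
 [0.46165061 0.03583363]]
```

```bash
python3 -m jog '[[0,0,0,0,-0.001,0.03,60],[0,0,0,0,0,0.0195,60],[0,0,0,0,0,0,60],[0,0,0,0,0,0,60],[0,0,0,0,0,0,0],[0,0,0,0,0,0,0],[0,0,0,0,0,0,0],[0,0,0,0,0,0,0]]' 60
python3 - <<'E'
from h import *
plan((.4495,.0817,.09,6.1),(.569,-.0801,.09,6.1),(.569,-.0801,.055,6.1))
E
```

```text
time_s: 36.28
position: [0.4493, 0.0816, 0.0181]
tool_rot: [[0.172, 0.985, 0.003], [0.985, -0.172, -0.001], [-0.001, 0.003, -1.0]]
ft_force: [-0.1, -0.3, 6.7]
grip_width: 0.0131
gripper_force: 59.4
t 36.27 tcp [0.4493 0.0816 0.0181] yaw 80.11 grip 13.1 [-0.1 -0.3  6.7]
turn [ 2.7000e-03 -1.2000e-03  1.2917e+00] shift [  0.2  -0.1 -71.9] rows 1.2
turn [0. 0. 0.] shift [101.6 173.6   0. ] rows 3.4
turn [0. 0. 0.] shift [ 0.  0. 35.] rows 0.6
```

```bash
python3 -m jog '[[0,0,0,0,0,-0.04,0],[0,0,0.1845,0,0,-0.04,0],[0,0,0.1845,0,0,0,0],[0,0,0.1846,0,0,0,0],[0,0,0.1845,0,0,0,0],[0,0,0.1845,0,0,0,0],[0,0,0.1846,0,0,0,0],[0,0,0.1845,0,0,0,0]]'
python3 -m jog '[[0,0,0,0.0254,0.0434,0,0],[0,0,0,0.0254,0.0434,0,0],[0,0,0,0.0254,0.0434,0,0],[0,0,0,0.0254,0.0434,0,0],[0,0,0,0,0,0.03,0],[0,0,0,0,0,0,0],[0,0,0,0,0,0,0]]'
python3 - <<'E'
from h import *
plan((.569,-.0801,.047,6.1))
E
```

```text
time_s: 37.28
position: [0.4483, 0.0817, 0.0973]
tool_rot: [[0.995, 0.1, 0.0], [0.1, -0.995, -0.001], [0.0, 0.001, -1.0]]
ft_force: [-0.2, -0.5, -2.8]
grip_width: 0.0127
gripper_force: 59.4
time_s: 38.15
position: [0.5681, -0.0797, 0.0684]
tool_rot: [[0.994, 0.107, 0.001], [0.107, -0.994, -0.001], [0.001, 0.001, -1.0]]
ft_force: [0.4, 0.4, -1.9]
grip_width: 0.0128
gripper_force: 59.5
t 38.15 tcp [ 0.5681 -0.0797  0.0684] yaw 6.13 grip 12.8 [ 0.4  0.4 -1.9]
turn [ 0.0011 -0.001   0.0005] shift [ 0.8  0.5 21.4] rows 0.4
```

```bash
python3 -m jog '[[0,0,0,0.0008,0.0005,0.012,0],[0,0,0,0,0,0.009,0],[0,0,0,0,0,0.003,0],[0,0,0,0,0,0.003,0],[0,0,0,0,0,0.003,0],[0,0,0,0,0,0.001,0],[0,0,0,0,0,0,0],[0,0,0,0,0,0,0]]'
python3 - <<'E'
from h import *
plan((.569,-.0801,.0371,6.1));print(observe()["wrist_torque"])
E
```

```text
time_s: 39.15
position: [0.5691, -0.0806, 0.0372]
tool_rot: [[0.994, 0.106, 0.001], [0.106, -0.994, -0.001], [0.001, 0.001, -1.0]]
ft_force: [-1.9, 2.0, 5.2]
grip_width: 0.0131
gripper_force: 60.5
t 39.15 tcp [ 0.5691 -0.0806  0.0372] yaw 6.1 grip 13.1 [-1.9  2.   5.2]
turn [ 0.0013 -0.0012 -0.0001] shift [-0.  -0.5  0.1] rows 0.0
[ 0.08814954  0.52564035 -0.03472809]
```

```bash
python3 -m jog '[[0,0,0,0,0,0.0008,0],[0,0,0,0,0,0,0],[0,0,0,0,0,-0.001,60],[0,0,0,0,0,0,60],[0,0,0,0,0,-0.03,60],[0,0,0,0,0,-0.05,60],[0,0,0,-0.06,0,-0.01,60],[0,0,0,-0.06,0,-0.01,60],[0,0,0,-0.06,0,-0.01,60],[0,0,0,-0.05,0,-0.01,60]]'
python3 - <<'E'
from h import *
t=cam("top");s=cam("side")
for n,c in [("l3",(311,235)),("l2",(369,240)),("l1",(427,243))]:
    r=box(t,c,(.1,.06,.033)); print(n,r[0].round(4),round(r[1],2),r[2].round(1))
a=cv2.resize(t["pixels"][212:262,285:450,::-1],None,fx=4.8,fy=4.8,interpolation=2)
b=cv2.resize(s["pixels"][240:355,240:315,::-1],None,fx=3,fy=3,interpolation=2)
e=cv2.resize(t["pixels"][215:270,160:265,::-1],None,fx=5,fy=5,interpolation=2)
c=np.zeros((590,800,3),np.uint8);c[:240,:a.shape[1]]=a[:240];c[245:245+345,:225]=b[:345];c[245:245+275,230:230+525]=e;cv2.imwrite("pics/a10.png",c); plan()
E
```

```text
time_s: 40.4
position: [0.3383, -0.1047, 0.1568]
tool_rot: [[0.994, 0.106, 0.001], [0.106, -0.994, -0.001], [0.001, 0.001, -1.0]]
ft_force: [-0.5, -1.1, -0.2]
grip_width: 0.0512
gripper_force: 0.0
l3 [0.5777 0.0743] 5.22 [103.   63.1]
l2 [ 0.5681 -0.079 ] 6.33 [102.5  63.4]
l1 [ 0.5638 -0.2339] 164.57 [105.7  64. ]
t 40.5 tcp [ 0.3371 -0.1045  0.1572] yaw 5.97 grip 51.1 [-0.9 -0.8  0. ]
```

View pics/a10.png

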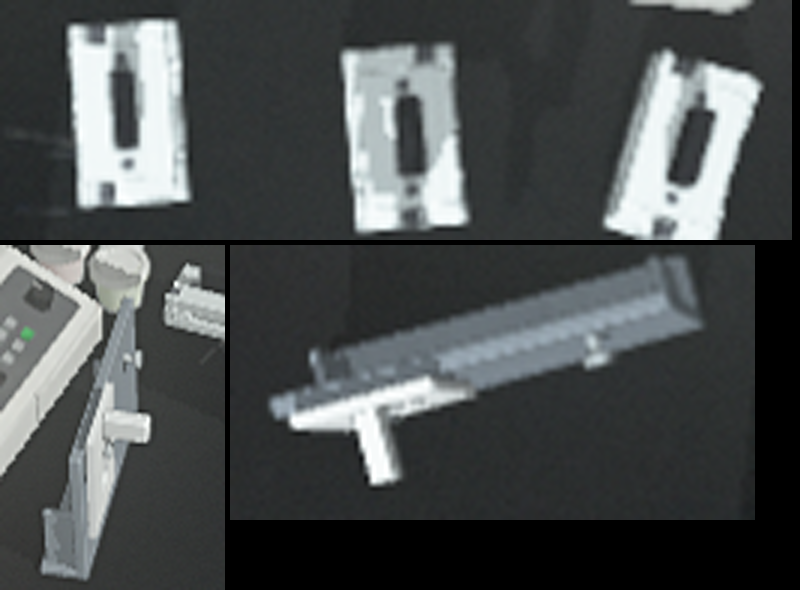

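Run:
```python
from h import *
t=cam("top");s=cam("side")
def lines(d,x0,y0,x1,y1,mn,S=4):
    g=cv2.resize(cv2.cvtColor(d["pixels"],7)[y0:y1,x0:x1],None,fx=S,fy=S,interpolation=2)
    l=cv2.createLineSegmentDetector().detect(g)[0].reshape(-1,2,2)
    return [((q+.5)/S-.5+[x0,y0]) for q in l if np.linalg.norm(q[1]-q[0])>mn*S]
for q in lines(t,165,215,262,270,8):
    w=onz(t,q,.14); d=w[1]-w[0]; print("T",q.round(1).tolist(),w.round(4).tolist(),round(np.degrees(np.arctan2(d[1],d[0]))%180,1))
for q in lines(s,240,240,315,355,8): print("S",q.round(1).tolist(), round(np.degrees(np.arctan2(*(q[1]-q[0])[::-1]))%180,1))
# white blobs
for n,d,(x0,y0,x1,y1),th in (("top",t,(165,240,215,270),150),("side",s,(255,260,300,340),170)):
    m=(d["pixels"][y0:y1,x0:x1].min(2)>th).astype(np.uint8); k,l,st,ce=cv2.connectedComponentsWithStats(m)
    for i in range(1,k):
        if st[i,4]>8: print(n,st[i],(ce[i]+[x0,y0]).round(1))
    print("\n".join("".join(".:-=+*#%@W"[min(9,v//26)] for v in r) for r in d["pixels"][y0:y1,x0:x1].min(2)) if n=="top" else "")
r,e=tri(t,(233.6,236),s,(286,277.7)); print("screwR",r,e)
```

```text
T [[185.2, 253.1], [187.6, 261.4]] [[0.5196, 0.3772], [0.4996, 0.3705]] 18.5
T [[171.7, 251.4], [181.4, 251.3]] [[0.5229, 0.4099], [0.5236, 0.3866]] 91.8
T [[196.3, 247.9], [208.6, 244.8]] [[0.5327, 0.3509], [0.541, 0.3214]] 105.6
T [[199.0, 240.8], [172.0, 248.4]] [[0.5502, 0.3449], [0.5301, 0.4093]] 107.3
T [[193.0, 261.2], [190.5, 250.9]] [[0.5005, 0.3576], [0.5251, 0.3645]] 15.7
T [[208.7, 243.6], [229.4, 237.8]] [[0.544, 0.3212], [0.5594, 0.2717]] 107.3
T [[236.2, 235.9], [254.3, 230.9]] [[0.5645, 0.2555], [0.5777, 0.2117]] 106.9
T [[228.1, 222.6], [192.8, 232.2]] [[0.5964, 0.276], [0.5707, 0.3608]] 106.9
T [[242.5, 218.6], [228.6, 222.4]] [[0.6071, 0.2414], [0.5969, 0.2748]] 107.0
T [[254.1, 230.8], [250.5, 217.1]] [[0.5779, 0.2124], [0.6111, 0.2222]] 16.4
T [[240.2, 225.7], [206.4, 234.9]] [[0.5895, 0.2465], [0.5649, 0.3276]] 106.9
S [[289.3, 304.7], [289.7, 296.6]] 92.9
S [[273.6, 271.7], [273.5, 260.1]] 89.4
S [[289.1, 296.0], [277.9, 294.7]] 6.5
S [[268.6, 309.8], [268.5, 325.4]] 90.1
S [[314.4, 256.3], [306.3, 254.2]] 14.4
S [[271.2, 296.0], [267.8, 306.7]] 108.0
S [[245.9
[... 2051 characters left out ...]
::::::::
::::::::::::::::::::::+WWWW%*-::::::::::::::::::::
:::::::::::::::::::::::WWW@%*-::::::::::::::::::::
:::::::::::::::::::::::%%#=+::::::::::::::::::::::
::::::::::::::::::::::::::::::::::::::::::::::::::
::::::::::::::::::::::::::::::::::::::::::::::::::
::::::::::::::::::::::::::::::::::::::::::::::::::
::::::::::::::::::::::::::::::::::::::::::::::::::
::::::::::::::::::::::::::::::::::::::::::::::::::
::::::::::::::::::::::::::::::::::::::::::::::::::
::::::::::::::::::::::::::::::::::::::::::::::::::
side [  0   0  19  35 338] [263.3 274.4]
side [41  0  4  6 12] [297.9 262.4]
side [ 14  25  21  53 423] [275.7 308.4]

screwR [0.56392105 0.26682162 0.10229832] 0.004786306108423511
```

Run:
```python
from h import *
t=cam("top")
w=onz(t,[[190.2,261.7],[187.6,252],[189.6,259]],.144); print(w)
a=np.radians(16.9); g=w[0]+.0155*np.array([np.cos(a),np.sin(a)]); print("grip",g)
n=np.array([-np.sin(a),np.cos(a)]); print("lateral of rib pts", (w-w[0])@n)
plan((.337,-.1045,.2,16.9),(*g,.2,16.9),(*g,.119,16.9))
```

```text
[[0.49902733 0.36332563]
 [0.52227336 0.3704446 ]
 [0.50550112 0.36500992]]
grip [0.51385794 0.36783152]
lateral of rib pts [ 0.00000000e+00  5.38539502e-05 -2.70396169e-04]
t 40.65 tcp [ 0.3409 -0.1053  0.1568] yaw 6.07 grip 51.2 [ 1.3  0.6 -0.7]
turn [ 0.0019 -0.0016 -0.1891] shift [ -3.5  -1.9 -43.2] rows 0.7
turn [0. 0. 0.] shift [ 306.5 -400.5    0. ] rows 8.4
turn [0. 0. 0.] shift [ 0.  0. 81.] rows 1.4
```

```bash
python3 -m jog '[[0,0,-0.0946,0,0,-0.0432,45],[0,0,-0.0945,0,0,0,45],[0,0,0,0.0337,-0.0447,0,45],[0,0,0,0.0337,-0.0447,0,45],[0,0,0,0.0337,-0.0447,0,45],[0,0,0,0.0337,-0.0447,0,45],[0,0,0,0.0337,-0.0447,0,45],[0,0,0,0.0337,-0.0447,0,45],[0,0,0,0.0337,-0.0447,0,45],[0,0,0,0.0336,-0.0447,0,45]]'
python3 -m jog '[[0,0,0,0.0335,-0.0447,0,45],[0,0,0,0,0,0,45],[0,0,0,0,0,0,45]]'
python3 - <<'E'
from h import *
plan((.5139,.3678,.119,16.9))
E
```

```text
time_s: 41.9
position: [0.4946, 0.3189, 0.1985]
tool_rot: [[0.956, 0.293, 0.0], [0.293, -0.956, -0.001], [-0.0, 0.001, -1.0]]
ft_force: [0.0, -0.1, 0.9]
grip_width: 0.0383
gripper_force: 0.0
time_s: 42.28
position: [0.5127, 0.3688, 0.1984]
tool_rot: [[0.956, 0.292, -0.0], [0.292, -0.956, -0.002], [-0.001, 0.001, -1.0]]
ft_force: [0.1, -0.9, 0.5]
grip_width: 0.0383
gripper_force: 0.0
t 42.27 tcp [0.5127 0.3688 0.1984] yaw 16.99 grip 38.3 [ 0.1 -0.9  0.5]
turn [0.0015 0.0009 0.0016] shift [ 0.8  1.3 79.4] rows 1.3
```

```bash
python3 -m jog '[[0,0,0.0015,0.0008,0.0013,0.04,45],[0,0,0,0,0,0.025,45],[0,0,0,0,0,0.0144,45],[0,0,0,0,0,0,45],[0,0,0,0,0,0,0],[0,0,0,0,0,0,0],[0,0,0,0,0,0,0],[0,0,0,0,0,0,0]]' 50
python3 - <<'E'
from h import *
plan((.5139,.3678,.119,16.9)); print(observe()["wrist_torque"])
E
```

```text
time_s: 43.28
position: [0.5145, 0.3674, 0.1212]
tool_rot: [[0.957, 0.29, 0.003], [0.29, -0.957, -0.0], [0.003, 0.001, -1.0]]
ft_force: [-0.1, 0.1, 6.0]
grip_width: 0.0111
gripper_force: 52.6
t 43.27 tcp [0.5145 0.3674 0.1212] yaw 16.85 grip 11.1 [-0.1  0.1  6. ]
turn [ 0.0009 -0.0026 -0.0008] shift [-0.4 -0.6  2.2] rows 0.0
[-0.01089014  0.0258828   0.04076608]
```

```bash
python3 -m jog '[[0,0,0,0,0,-0.011,0],[0,0,0,0,0,-0.011,0],[0,0,0,0,0,-0.0105,0],[0,0,0,0,0,0,0],[0,0,0,0,0,0,0]]' 50
python3 - <<'E'
from h import *
plan((.5145,.3674,.1527,16.9)); print(observe()["wrist_torque"])
E
```

```text
time_s: 43.9
position: [0.5139, 0.3671, 0.1523]
tool_rot: [[0.957, 0.29, 0.0], [0.29, -0.957, -0.001], [-0.0, 0.001, -1.0]]
ft_force: [0.1, -0.6, -0.9]
grip_width: 0.0109
gripper_force: 51.7
t 43.9 tcp [0.5139 0.3671 0.1523] yaw 16.84 grip 10.9 [ 0.1 -0.6 -0.9]
turn [ 0.0012  0.     -0.001 ] shift [ 0.7 -0.1 -0.4] rows 0.0
[0.04059058 0.02549735 0.00296927]
```

Pull it off straight out, slowly.

```bash
python3 -m jog '[[0,0,0,-0.01,0,-0.0004,0],[0,0,0,-0.01,0,0,0],[0,0,0,-0.01,0,0,0],[0,0,0,-0.01,0,0,0],[0,0,0,0,0,0,0],[0,0,0,0,0,0,0]]'
python3 - <<'E'
from h import *
import numpy as np
a=np.radians(16.9);X=np.array([np.cos(a),np.sin(a)]);N=np.array([np.sin(a),-np.cos(a)])
hung=np.array([.5142,.3673]); R=hung+.11*N; print("right hung tcp",R)
plan((*(R-.04*X),.1527,16.9),(*(R-.012*X),.1527,16.9)); print(observe()["wrist_torque"])
E
```

```text
time_s: 44.65
position: [0.476, 0.3557, 0.1531]
tool_rot: [[0.957, 0.29, 0.001], [0.29, -0.957, -0.001], [0.001, 0.001, -1.0]]
ft_force: [0.5, 0.6, -1.1]
grip_width: 0.0111
gripper_force: 51.7
right hung tcp [0.54617724 0.26205051]
t 44.65 tcp [0.476  0.3557 0.1531] yaw 16.84 grip 11.1 [ 0.5  0.6 -1.1]
turn [ 0.001 -0.001 -0.001] shift [-1.0e-01  1.1e+02  4.0e-01] rows 1.8
turn [0. 0. 0.] shift [28.  0.  0.] rows 0.5
[ 0.03203588 -0.01891264  0.02825275]
```

```bash
python3 -m jog '[[0,0,-0.001,0,0.0275,0.0004,0],[0,0,0,0,0.0275,0,0],[0,0,0,0,0.0275,0,0],[0,0,0,0,0.0275,0,0],[0,0,0,0,0,0,0],[0,0,0,0,0,0,0]]'
python3 - <<'E'
from h import *
plan((.5462,.2621,.1527,16.9))
E
```

```text
time_s: 45.4
position: [0.5078, 0.2508, 0.1527]
tool_rot: [[0.957, 0.291, 0.001], [0.291, -0.957, -0.001], [0.001, 0.001, -1.0]]
ft_force: [-0.3, -0.8, -1.2]
grip_width: 0.0107
gripper_force: 51.7
t 45.4 tcp [0.5078 0.2508 0.1527] yaw 16.9 grip 10.7 [-0.3 -0.8 -1.2]
turn [ 0.0008 -0.0006 -0.    ] shift [40.1  0.4  0. ] rows 0.7
```

```bash
python3 -m jog '[[0,0,0,0.01,0.0004,0,0],[0,0,0,0.01,0,0,0],[0,0,0,0.008,0,0,0],[0,0,0,0.006,0,0,0],[0,0,0,0.004,0,0,0],[0,0,0,0,0,0,0],[0,0,0,0,0,0,0]]'
python3 - <<'E'
from h import *
plan((.5462,.2621,.1527,16.9)); print(observe()["wrist_torque"])
E
```

```text
time_s: 46.28
position: [0.5441, 0.261, 0.1528]
tool_rot: [[0.957, 0.291, 0.001], [0.291, -0.957, -0.001], [0.0, 0.001, -1.0]]
ft_force: [0.7, 0.1, -1.0]
grip_width: 0.0107
gripper_force: 51.7
t 46.27 tcp [0.5441 0.261  0.1528] yaw 16.9 grip 10.7 [ 0.7  0.1 -1. ]
turn [ 0.0011 -0.0004  0.    ] shift [ 2.4 -0.5  0.1] rows 0.0
[-0.03926629  0.02530033  0.06085751]
```

```bash
python3 -m jog '[[0,0,0,0.001,-0.0003,0,0],[0,0,0,0,0,0.008,0],[0,0,0,0,0,0.008,0],[0,0,0,0,0,0.007,0],[0,0,0,0,0,0.005,0],[0,0,0,0,0,0,0],[0,0,0,0,0,0,0]]'
python3 - <<'E'
from h import *
plan((.5462,.2621,.1212,16.9)); print(observe()["wrist_torque"])
E
```

```text
time_s: 47.15
position: [0.5453, 0.2616, 0.125]
tool_rot: [[0.957, 0.291, 0.001], [0.291, -0.957, -0.001], [0.001, 0.001, -1.0]]
ft_force: [-0.7, 1.0, 0.7]
grip_width: 0.0109
gripper_force: 51.7
t 47.15 tcp [0.5453 0.2616 0.125 ] yaw 16.91 grip 10.9 [-0.7  1.   0.7]
turn [ 0.0011 -0.001   0.0001] shift [ 1.  -0.2  3.8] rows 0.1
[-0.02171693 -0.08070743 -0.03017224]
```

```bash
python3 -m jog '[[0,0,0,0,0,0.002,0],[0,0,0,0,0,0.002,0],[0,0,0,0,0,0,0],[0,0,0,0,0,0,0]]'
python3 - <<'E'
from h import *
plan((.5462,.2621,.1212,16.9)); print(observe()["wrist_torque"])
E
```

```text
time_s: 47.65
position: [0.5452, 0.2616, 0.1213]
tool_rot: [[0.957, 0.291, 0.002], [0.291, -0.957, -0.001], [0.001, 0.001, -1.0]]
ft_force: [-1.3, -0.2, 5.3]
grip_width: 0.0105
gripper_force: 52.6
t 47.65 tcp [0.5452 0.2616 0.1213] yaw 16.9 grip 10.5 [-1.3 -0.2  5.3]
turn [ 0.0011 -0.0013  0.0001] shift [ 1.1 -0.2  0.1] rows 0.0
[-0.10664608  0.26310733  0.01338908]
```

```bash
python3 -m jog '[[0,0,0,0,0,0,20],[0,0,0,0,0,0,30],[0,0,0,0,0,0,30],[0,0,0,0,0,-0.03,30],[0,0,0,0,0,-0.04,30],[0,0,0,-0.05,0,-0.03,30],[0,0,0,-0.055,0,0,30],[0,0,0,-0.055,0,0,30],[0,0,0,-0.03,0.04,0,30],[0,0,0,0,0,0,30]]'
python3 - <<'E'
from h import *
t=cam("top");s=cam("side")
a=cv2.resize(t["pixels"][205:310,160:510,::-1],None,fx=2.25,fy=2.25,interpolation=2)
b=cv2.resize(s["pixels"][195:355,235:365,::-1],None,fx=2.1,fy=2.1,interpolation=2)
e=cv2.resize(t["pixels"][210:265,165:265,::-1],None,fx=4.5,fy=4.5,interpolation=2)
c=np.zeros((590,800,3),np.uint8);c[:236,:787]=a[:236];c[240:240+336,:273]=b;c[240:240+247,280:730]=e[:247];cv2.imwrite("pics/a11.png",c)
for n,k in [("l3",(311,235)),("l2",(369,240)),("l1",(427,243))]:
    r=box(t,k,(.1,.06,.033)); print(n,r[0].round(4),round(r[1],2),r[2].round(1))
E
```

```text
time_s: 48.9
position: [0.3738, 0.1667, 0.2211]
tool_rot: [[0.957, 0.289, 0.001], [0.289, -0.957, -0.001], [0.001, 0.001, -1.0]]
ft_force: [0.0, 0.1, 1.0]
grip_width: 0.025
gripper_force: 0.0Traceback (most recent call last):
  File "<stdin>", line 6, in <module>
ValueError: could not broadcast input array from shape (236,788,3) into shape (236,787,3)
```

Run:
```python
from h import *
t=cam("top");s=cam("side")
a=cv2.resize(t["pixels"][205:310,160:510,::-1],(787,236),interpolation=2)
b=cv2.resize(s["pixels"][195:355,235:365,::-1],(273,336),interpolation=2)
e=cv2.resize(t["pixels"][210:265,165:265,::-1],(450,247),interpolation=2)
c=np.zeros((590,800,3),np.uint8);c[:236,:787]=a;c[240:576,:273]=b;c[240:487,280:730]=e;cv2.imwrite("pics/a11.png",c)
for n,k in [("l3",(311,235)),("l2",(369,240)),("l1",(427,243))]:
    r=box(t,k,(.1,.06,.033)); print(n,r[0].round(4),round(r[1],2),r[2].round(1))
```

```text
l3 [0.5777 0.0743] 5.24 [102.9  63. ]
l2 [ 0.568  -0.0791] 5.84 [102.1  63.7]
l1 [ 0.5638 -0.2339] 164.57 [105.6  63.9]
```

View pics/a11.png

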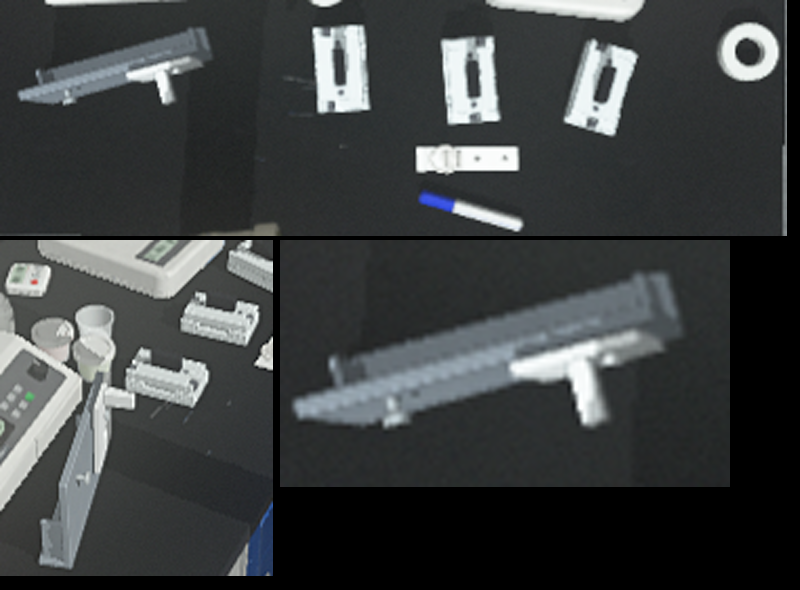

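The picture shows the tally hanging square on the right screw (rib at about (590,390) in the enlarged panel) with the left screw bare. All three blocks are closed, and the roll and marker have not moved. I'm handing the job in.

```bash
python3 -c "
from rig import job
print(job.close_job())"
```

```text
the job is handed in; nothing more can be done
None
```

I put the three cassettes in their beds, closed all three blocks with their own upper halves, hung the tally on the right screw down in its slot, and handed the job in at about 49 s; no verdict came back.

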